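# Cover a pin-gauge tray on the sloped dock and bolt it down

## Task

Draw the dock's spring bolt back and park its lever in the holding notch. Then stack the pin-gauge tray on the sloped dock and the cover on the tray, cut corners over cut corners, each skirt fully down over the raised deck below it, without ever tipping the tray far enough to spill the pins. Last, let the bolt out of its notch so that it stands fully out over the cover, without pushing the vee block or the ring gauge out of place.

Things in the scene. Friction and masses are not known exactly. Their poses are not given: they have to be found in the camera images.
- nest: Sloped metal plate of the dock, 92 x 184 mm, fixed, facing the robot's side. Origin: middle of the plates' seat on the sloped surface, 52 mm above the desk. z: normal of the slope, leaning 30 deg forward from vertical; x: up the slope; y: across it, level. A plate is seated when its skirt's foot rests on the slope (z=0), its middle at x=y=0, axes parallel to these (its +y to this +y).
- nest_deck (a point): Middle of the top of the raised deck round the nest's origin (nest x=y=0, z=7 mm), which goes inside a plate's skirt: 51.4 mm along x, 99.4 mm along y, 7 mm high, 2 mm bevel round the top, both corners of its +y end cut off at 45 deg. Axes as the nest's. A plate put on the wrong way round stands about 7 mm proud.
- bolt_block (a point): Middle of the top of the metal block that carries the bolt at the nest's -y end: nest x -14 to 14, y -116 to -66, z 0 to 64 mm, slotted on top along y for the lever, with the holding notch open to -x at the slot's far (-y) end. Nothing else rises beside the deck.
- tray_center (a point): Pin-gauge tray, grey plastic, nine steel pins on a black bed; 62 (its x) x 110 (its y) x 29 mm high, 0.11-0.22 kg, flat on the desk. Skirt 22 mm high, wall 4 mm, hollow below (18 mm deep), 1.3 mm play all round over a deck; ribbed long sides to grip across (62 mm). On top a deck 7 mm high like the dock's, set in 5.3 mm. Point: its middle, 14.5 mm above its foot. Seated: nest (0,0,14.5) mm.
- tray_cut_end (a point): Middle of the tray's +y end face, 55 mm from tray_center; both corners of this end are cut off at 45 deg (16 mm legs), the -y end is square. Axes as tray_center: z up out of the pins.
- cover_center (a point): The tray's cover, grey plastic, flat top with a small steel strip near its square (-y) end; 62 (x) x 110 (y) x 20 mm high, 0.08-0.15 kg, flat on the desk, hollow side down. Same outline and skirt (wall 4 mm, 17 mm deep), same grip. Point: its middle, 10 mm above its foot. Seated: (0,0,17.5) mm in tray_center's frame (foot on the tray's shoulder), axes parallel; top then 42 mm above the slope.
- cover_cut_end (a point): Middle of the cover's +y end face, 55 mm from cover_center; both corners of this end are cut off like the tray's. Axes as cover_center: z up.
- knob (a point): Middle of the black ball, 18 mm across, on the end of the bolt's lever, 46 mm from the bolt's axis (7 mm stem). The axis runs along the nest's y at nest x=0, z=50 mm. With the bolt drawn back by s and the lever swung by a, the ball is at nest (-46 sin a, -80-s, 50+46 cos a) mm.
- bolt (a joint): How far the spring bolt (steel rod, 12 mm across) is drawn back towards the nest's -y, m: 0 = fully out, its nose then reaches 12 mm over the square end of a seated plate, 2 mm above a seated cover, so plates cannot be loaded; 0.026 = end stop. The spring drives it out with 2.4 N at 0, 5.5 N at the stop.
- lever (a joint): Swing of the lever, rad: 0 = square to the slope, growing down the slope (nest's -x), range -0.08 to 0.65. A cheek keeps it under about 0.15 until the bolt is drawn back 0.0215 or more; there it falls, or is swung, to 0.65 into the holding notch, whose side then holds the bolt at about 0.021. Swung up again under 0.1 the spring shoots the bolt out.
- vee_block: Bystander, loose: ground steel vee block, 38 x 62 x 42 mm; origin under its middle. Leave where it is.
- ring_gauge: Bystander, loose: steel ring, 47 mm across, 18 mm high; origin under its middle. Leave where it is.

How it is judged (in metres and radians):
On the way, in this order (a step that is already met when the one before it is completed fails the run):
1. the bolt is drawn back and held by its notch alone, fingers off (value of joint bolt above 0.018 m and value of joint lever above 0.35 rad and contact force between the fingers and anything else below 0.5 N), for 0.3 s.
2. the tray is seated on the dock and the fingers have let go, the bolt still parked (x of tray_center in the frame of nest between -0.003 and 0.003 m and y of tray_center in the frame of nest between -0.003 and 0.003 m and z of tray_center in the frame of nest between 0.0125 and 0.0165 m and angle between the y axis of tray_center and the y axis of nest, either way round below 0.06 rad and angle between the z axis of tray_center and the z axis of nest, either way round below 0.06 rad and y of tray_cut_end in the frame of nest above 0.045 m and value of joint bolt above 0.018 m and contact force between the fingers and anything else below 0.5 N), for 0.2 s.
3. the cover is seated on the seated tray and the fingers have let go, the bolt still parked (all of step 2 and x of cover_center in the frame of tray_center between -0.003 and 0.003 m and y of cover_center in the frame of tray_center between -0.003 and 0.003 m and z of cover_center in the frame of tray_center between 0.0155 and 0.0195 m and angle between the y axis of cover_center and the y axis of tray_center, either way round below 0.06 rad and angle between the z axis of cover_center and the z axis of tray_center, either way round below 0.06 rad and y of cover_cut_end in the frame of tray_center above 0.045 m), for 0.2 s.
At the end, for the whole second after the job is handed in: Tray seated on the dock's deck and cover on the tray, cut corners matching: each within 3 mm across and along, 2 mm in height and 0.06 rad of its seat on the dock or tray below; the bolt fully out (under 3 mm drawn back) over the cover (x of tray_center in the frame of nest between -0.003 and 0.003 m and y of tray_center in the frame of nest between -0.003 and 0.003 m and z of tray_center in the frame of nest between 0.0125 and 0.0165 m and angle between the y axis of tray_center and the y axis of nest, either way round below 0.06 rad and angle between the z axis of tray_center and the z axis of nest, either way round below 0.06 rad and y of tray_cut_end in the frame of nest above 0.045 m and x of cover_center in the frame of tray_center between -0.003 and 0.003 m and y of cover_center in the frame of tray_center between -0.003 and 0.003 m and z of cover_center in the frame of tray_center between 0.0155 and 0.0195 m and angle between the y axis of cover_center and the y axis of tray_center, either way round below 0.06 rad and angle between the z axis of cover_center and the z axis of tray_center, either way round below 0.06 rad and y of cover_cut_end in the frame of tray_center above 0.045 m and value of joint bolt below 0.003 m and value of joint lever below 0.2 rad); the robot touches nothing.
It fails at once if the tray is tipped more than 55 degrees (pins spill) (angle between tray_center's own z axis and vertical above 0.96 rad).
It fails at once if the vee block is pushed more than 30 mm (distance of vee_block from where it was at the start of the episode above 0.03 m).
It fails at once if the ring gauge is pushed more than 30 mm (distance of ring_gauge from where it was at the start of the episode above 0.03 m).
It also fails if it takes over 72 s, if anything falls off the work surface, if the arm or the gripper's body presses on something with over 40 N, if the wrist force passes 120 N, or if a joint passes its speed limit or range.

## Robot

A 6-joint arm with a two-finger parallel gripper is mounted at the origin on a cart in front of the work surface, level with it; the furniture and walls round the work are solid. World frame = base frame: x ahead of the robot, y to its left, z up, the work surface at z = 0. Lengths are in mm, angles in rad, forces in N, time in s.
With the tool pointing down it reaches from about 275 to 1000 mm from the base axis. Payload 8.4 kg.
Tool frame: the origin (TCP) lies midway between the tips of the shut fingers; the grasp point (between the pads) lies behind it (r.pinch_z is the z of the grasp point in the tool frame, in mm); z points along the fingers, y is the direction in which the jaws open and shut (so a half turn about z gives the same grasp; the last joint's range is limited). The gripper opens to 85 mm and grips with 20 to 120 N. Pads are 22 mm wide; open, the fingers measure 114 mm over their backs; the gripper's body (76 mm by 85 mm) begins 54 mm behind the grasp point. The pads swing forward as they close: fully open they stand 13 mm farther back than shut.
Start: joints at [-0.002, 0.353, 1.633, -0, 1.155, -0.002], TCP at [625.002, -0, 208.281] pointing down, gripper open.
Joint ranges: [-2.63, 2.63], [-0.92, 2.1], [0.06, 2.66], [-1.3, 4.44], [0, 2.69], [-3.02, 3.02]. Speed limits (rad/s): [2.22, 2.22, 2.79, 3.14, 3.14, 3.14].

## Interface

Orientations are given as [roll, pitch, yaw] about the fixed x, y, z axes, in that order (R = Rz(yaw) Ry(pitch) Rx(roll)).
In Python, from rig import r, optics, ticket gives the robot as it stands.
- The arm moves only by the shell command python3 -m jog 'ROWS' [FORCE]. ROWS is text: rows parted by semicolons, each of 7 numbers parted by spaces: the closure in counts, from 0 (fully open) to 255 (shut), then the shift along the tool's x, y, z in mm, then the turn, a rotation vector about the tool's x, y, z in degrees. A call has 1 to 5 rows; each row shifts and turns the pose as measured when the row begins, along the tool's axes as they then stand; what a row does not reach is not made up. A row lasts 1/12 s, in which the tool goes at most 41.7 mm and 7.16 degrees, less where a joint would pass 70% of its speed; a pose out of reach is approached as far as the arm can. A call with a gripper value outside its range is refused whole. The fingers move at their own pace and stop on an object; FORCE is the grip in N (left out, the last holds). Time passes only in rows, so rows that do not move let the fingers close. It gives the time, the measured TCP pose, the force and the opening at its end, in the units of the state.
- r.sense(): the state, without advancing time (a new reading comes with each control period).
- optics.grab_frame(name): name is "scene" or "side" or "wrist"; returns the picture (480x640x3 uint8, red, green, blue); there is no depth.
- optics.camera_info(name): a dict with "fx", "fy", "cx", "cy" (pixels), "dist" ([k1, k2, p1, p2, k3] as OpenCV has them; the pictures are not rectified), "world_from_camera" (4x4, takes a point from camera to world coordinates). Camera axes: x right, y down, z forward; pixel columns grow to the right and rows downward; lengths in mm; the calibration is good to about 2 mm. A picture is of the moment at which its call begins: read the wrist's pose just before it. camera_info takes no time and is no camera call; for the wrist camera it gives the pose at the moment of the call.
- ticket.sign_off(): hands the job in, once; it reports no verdict.
The state is a dict: "clock": time; "qpos": joint angles; "qvel": joint speeds; "joint_efforts": joint torques, N m; "eef_pos": TCP position; "tcp_rot": TCP orientation; "contact_force": force on the tool from outside, world axes, zero at the start; "wrist_torque": the same for the moment, N m; "opening": opening from 0.0 (shut) to 1.0 (fully open).
Only numpy, scipy, OpenCV 4.12 (cv2) and the standard library are available. Lean on these libraries where they do the work, as an engineer would, in place of code of your own. Each camera call takes 0.05 s, during which the arm holds its last target.

## Working session

There is one attempt and no reset: what is moved stays moved. The work goes in short steps, Python scripts to look and compute and a shell command to move; the robot and the scene stay as the last step left them, time stands still between calls to the robot, and variables do not carry over. Pictures are saved under pics/ and viewed, and the job is handed in when it is done.

```bash
ls; mkdir -p pics
python3 - <<'E'
from rig import r, optics, ticket
import cv2, numpy as np
np.set_printoptions(precision=2,suppress=True)
print(r.sense(), r.pinch_z)
for n in ["scene","side","wrist"]:
    im=optics.grab_frame(n); cv2.imwrite(f"pics/{n}0.png",im[:,:,::-1])
    print(n,optics.camera_info(n))
E
```

```text
pics
{'clock': 0.0, 'qpos': array([-0.  ,  0.35,  1.63, -0.  ,  1.16, -0.  ]), 'qvel': array([-0., -0., -0., -0.,  0., -0.]), 'joint_efforts': array([ -0.  , -60.52, -34.21,  -0.  ,   0.01,   0.  ]), 'eef_pos': array([624.49,   0.02, 207.54]), 'tcp_rot': array([-3.14,  0.  ,  1.57]), 'contact_force': array([ 0.77, -0.46,  0.13]), 'wrist_torque': array([ 0.01,  0.03, -0.01]), 'opening': 1.0002374408534311} -18.700000000000003
scene {'fx': 502.3167284316526, 'fy': 502.3167284316526, 'cx': 320.4368762874281, 'cy': 247.70284823422733, 'dist': array([0.01, 0.  , 0.  , 0.  , 0.  ]), 'world_from_camera': array([[   0.87,   -0.25,    0.42,  160.36],
       [  -0.49,   -0.45,    0.75, -854.31],
       [   0.  ,   -0.86,   -0.51,  560.73],
       [   0.  ,    0.  ,    0.  ,    1.  ]])}
side {'fx': 564.7418476821081, 'fy': 564.7418476821081, 'cx': 323.141013481148, 'cy': 240.79540282533094, 'dist': array([-0.01,  0.  ,  0.  ,  0.  ,  0.  ]), 'world_from_camera': array([[   0.98,   -0.12,    0.14,  401.08],
       [  -0.19,   -0.65,    0.74, -901.36],
       [   0.  ,   -0.75,   -0.66,  730.53],
       [   0.  ,    0.  ,    0.  ,    1.  ]])}
wrist {'fx': 402.284576341968, 'fy': 402.284576341968, 'cx': 320.7595631875833, 'cy': 234.59223504892373, 'dist': array([-0.05,  0.  ,  0.  ,  0.  ,  0.  ]), 'world_from_camera': array([[  1.  ,   0.  ,  -0.  , 624.99],
       [ -0.  ,  -0.95,  -0.31,  81.5 ],
       [ -0.  ,   0.31,  -0.95, 372.58],
       [  0.  ,   0.  ,   0.  ,   1.  ]])}
```

View pics/scene0.png

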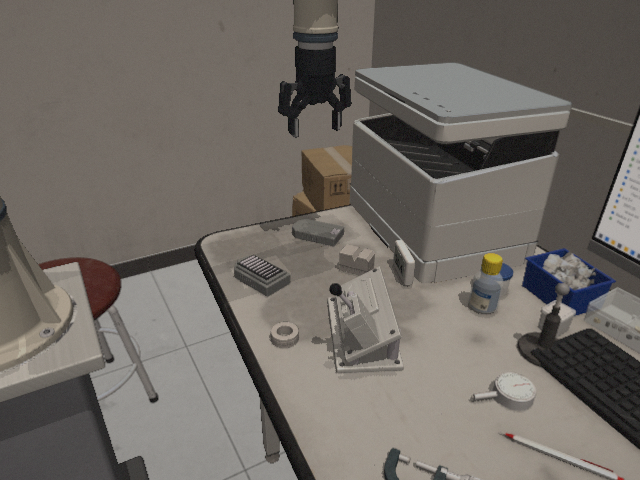

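View pics/side0.png

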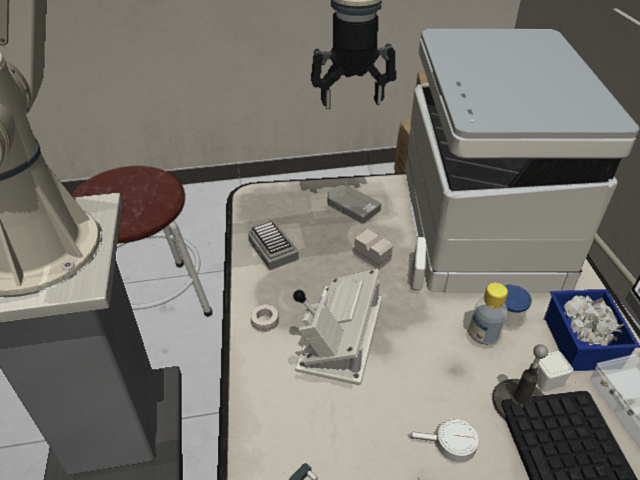

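View pics/wrist0.png

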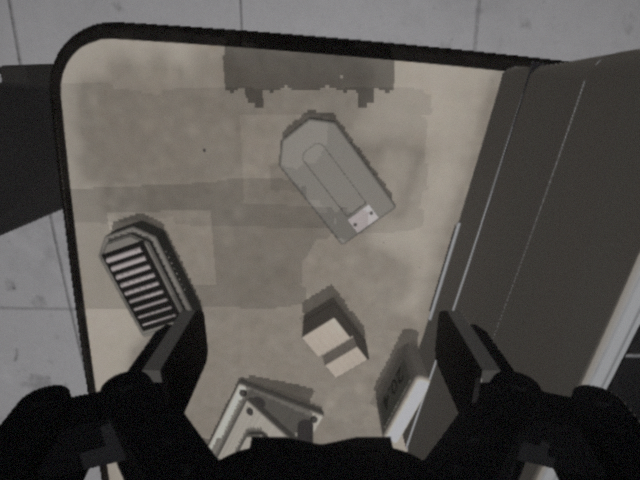

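```bash
cat > h.py <<'E'
import numpy as np, cv2
from rig import r, optics
np.set_printoptions(precision=2,suppress=True)
from scipy.spatial.transform import Rotation as Rn
def ray(ci,px):
    K=np.array([[ci['fx'],0,ci['cx']],[0,ci['fy'],ci['cy']],[0,0,1]])
    p=cv2.undistortPoints(np.array([[px]],float),K,np.array(ci['dist']))[0,0]
    T=np.array(ci['world_from_camera']); d=T[:3,:3]@[p[0],p[1],1]
    return T[:3,3],d/np.linalg.norm(d)
def onplane(ci,px,n=(0,0,1),p0=(0,0,0)):
    o,d=ray(ci,px); n=np.array(n,float)
    return o+d*(n@(np.array(p0)-o))/(n@d)
def tri(obs):
    A=np.zeros((3,3));b=np.zeros(3)
    for ci,px in obs:
        o,d=ray(ci,px);P=np.eye(3)-np.outer(d,d);A+=P;b+=P@o
    x=np.linalg.solve(A,b)
    res=[np.linalg.norm((np.eye(3)-np.outer(d,d))@(x-o)) for o,d in [ray(c,p) for c,p in obs]]
    return x,res
def proj(ci,X):
    T=np.linalg.inv(np.array(ci['world_from_camera']));X=np.atleast_2d(np.array(X,float))
    K=np.array([[ci['fx'],0,ci['cx']],[0,ci['fy'],ci['cy']],[0,0,1]])
    return cv2.projectPoints(X,cv2.Rodrigues(T[:3,:3])[0],T[:3,3],K,np.array(ci['dist']))[0][:,0]
def tool():
    s=r.sense();return np.array(s['eef_pos']),Rn.from_euler('xyz',s['tcp_rot'])
def row(target,Rt=None):
    "shift in tool axes and rotvec deg to reach target TCP pose"
    p,R=tool();d=R.inv().apply(np.array(target)-p)
    w=(R.inv()*Rt).as_rotvec(degrees=True) if Rt is not None else np.zeros(3)
    print('shift',d,'rot',w);return d,w
def st():
    s=r.sense();print('t',round(s['clock'],2),'p',s['eef_pos'],'rot',s['tcp_rot'],'F',s['contact_force'],'op',round(s['opening'],3))
E
python3 - <<'E'
from h import *
for n,(x0,y0,w,h) in dict(scene=(200,200,200,190),side=(220,160,200,235)).items():
    im=cv2.imread(f"pics/{n}0.png")[y0:y0+h,x0:x0+w]
    cv2.imwrite(f"pics/{n}0c.png",cv2.resize(im,None,fx=3.2 if n=='scene' else 2.5,fy=3.2 if n=='scene' else 2.5,interpolation=cv2.INTER_CUBIC))
E
```

```text
(no output)
```

View pics/scene0c.png

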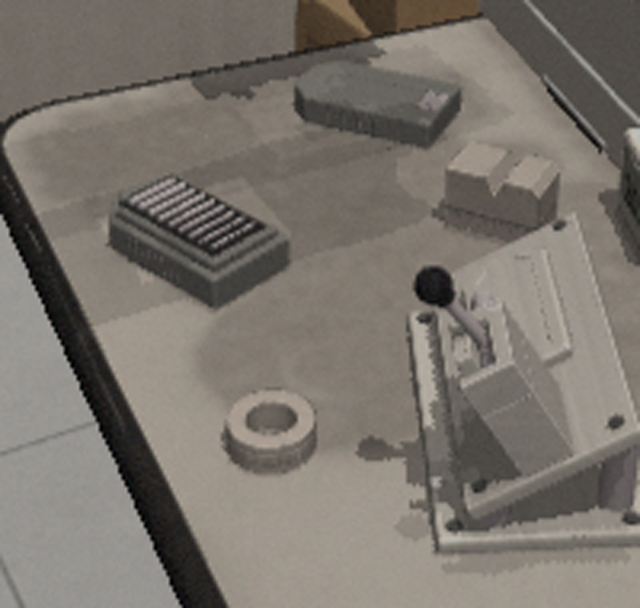

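View pics/side0c.png

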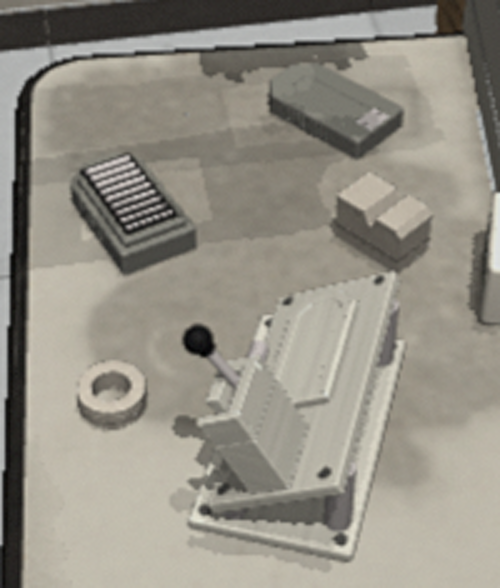

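Run:
```python
from h import *
S=optics.camera_info('scene');D=optics.camera_info('side');W=optics.camera_info('wrist')
print('knob',tri([(S,(335.3,289.4)),(D,(299.2,296))]))
u=lambda x,y:(200+x/3.2,200+y/3.2); v=lambda x,y:(220+x/2.5,160+y/2.5)
for n,a,b in [('plate topfar',(560,224),(384,279)),('plate topnear',(615,422),(324,471)),('plate lownear',(479,486),(220,491)),('deck near +x corner',(570,352),(325,400)),('blk top corner -x-y',(462,388),(205,422)),('blk top -y+x',(508,367),(250,367))]:
    print(n,*tri([(S,u(*a)),(D,v(*b))]))
print('ring top',onplane(S,u(270,415),p0=(0,0,18)),onplane(D,v(112,385),p0=(0,0,18)))
# tray wrist deck
for px in [(103,243),(145,330),(196,312),(282,150)]: print(px,onplane(W,px,p0=(0,0,22)))
```

```text
knob (array([ 473.48, -340.33,  128.2 ]), [np.float64(0.07879825255601064), np.float64(0.07879825255591398)])
plate topfar [ 613.54 -246.26   62.59] [np.float64(0.6244228529627596), np.float64(0.6244228529628179)]
plate topnear [ 537.02 -401.44   67.41] [np.float64(0.43826396359175457), np.float64(0.43826396359165404)]
plate lownear [ 478.34 -378.74   34.55] [np.float64(0.33096782652588647), np.float64(0.33096782652594264)]
deck near +x corner [ 550.01 -346.61   65.67] [np.float64(0.06613827966570913), np.float64(0.06613827966583127)]
blk top corner -x-y [ 471.82 -370.7    90.76] [np.float64(0.11935272643657265), np.float64(0.1193527264367968)]
blk top -y+x [ 508.13 -341.44   81.76] [np.float64(12.162486244099735), np.float64(12.162486244099856)]
ring top [ 421.98 -266.49   18.  ] [ 424.03 -267.65   18.  ]
(103, 243) [420.05 -42.38  22.  ]
(145, 330) [ 446.96 -135.45   22.  ]
(196, 312) [ 501.21 -114.49   22.  ]
(282, 150) [591.04  42.6   22.  ]
```

```bash
python3 -m jog '0 -37 -10.5 -1 0 0 0;0 -37 -10.5 -1 0 0 0;0 -37 -10.5 -1 0 0 0;0 -37 -10.5 -1 0 0 0;0 -37 -10.5 -1 0 0 0' 30; python3 -m jog '0 -37 -10.5 0 0 0 0;0 -37 -10.5 0 0 0 0;0 -37 -10.5 0 0 0 0;0 -37 -10.5 0 0 0 0; 0 0 0 0 0 0 0'
cat > snap.py <<'E'
import sys; from h import *; import pickle
n,cams=sys.argv[1],sys.argv[2].split(',')
for c in cams:
    ci=optics.camera_info(c); im=optics.grab_frame(c); cv2.imwrite(f"pics/{c}{n}.png",im[:,:,::-1]); pickle.dump(ci,open(f"pics/{c}{n}.pkl",'wb'))
st()
E
python3 snap.py 1 wrist
```

```text
clock: 0.57
eef_pos: [572.1, -183.5, 210.8]
tcp_rot: [-3.139, -0.003, 1.582]
contact_force: [1.2, -0.8, 0.0]
opening: 1.0
clock: 0.98
eef_pos: [526.1, -344.3, 209.9]
tcp_rot: [-3.138, -0.001, 1.579]
contact_force: [-0.1, 0.5, 0.0]
opening: 1.002
t 1.03 p [ 526.65 -341.75  209.75] rot [-3.14 -0.    1.58] F [ 0.06 -0.37  0.07] op 1.001
```

View pics/wrist1.png

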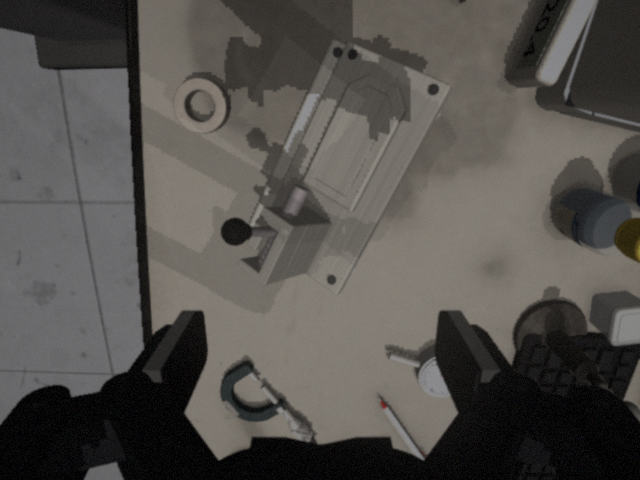

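Run:
```python
import cv2
im=cv2.imread("pics/wrist1.png")[30:300,220:470]
im=cv2.convertScaleAbs(im,alpha=1.5,beta=0)
cv2.imwrite("pics/w1c.png",cv2.resize(im,None,fx=2.2,fy=2.2,interpolation=cv2.INTER_CUBIC))
```

```text
(no output)
```

View pics/w1c.png

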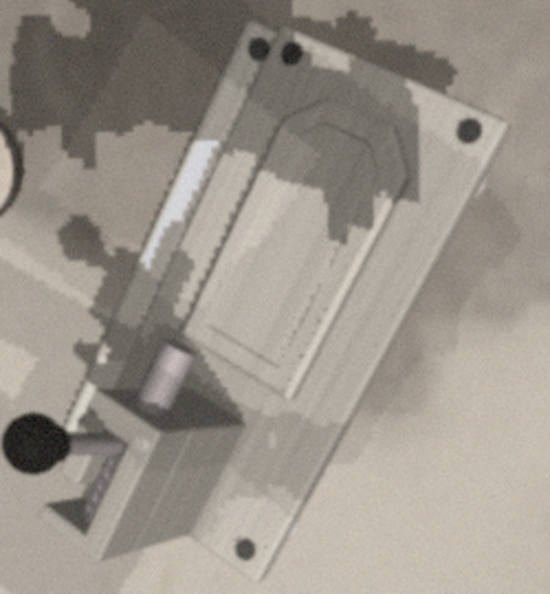

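```bash
cat > fitnest.py <<'E'
from h import *; import pickle
from scipy.optimize import least_squares
W=pickle.load(open('pics/wrist1.pkl','rb'))
P=[((290,398),(25.7,-49.7,0)),((407,178),(25.7,36.8,0)),((388,125),(12.8,49.7,2)),((325,97),(-12.8,49.7,5)),((285,120),(-25.7,36.8,5)),((185,335),(-25.7,-49.7,5))]
px=np.array([(220+a/2.2,30+b/2.2) for (a,b),_ in P]);N=np.array([n for _,n in P],float)
def frame(yaw,x,y):
    R=Rn.from_euler('z',yaw)*Rn.from_euler('y',-np.pi/6); return R,np.array([x,y,52.])
def f(v):
    R,o=frame(*v); return (proj(W,R.apply(N)+o)-px).ravel()
if __name__=='__main__':
    s=least_squares(f,[-.44,555,-290]);print(s.x,np.degrees(s.x[0]));print(s.fun.reshape(-1,2))
    R,o=frame(*s.x);print(R.as_matrix())
    for nm,n in dict(plateA=(46,92,0),plateB=(46,-92,0),knob0=(0,-80,96),knob15=(-46*np.sin(.15),-80,50+46*np.cos(.15)),blk=(14,-66,64),blk2=(14,-116,64),blk3=(-14,-116,64)).items():
        X=R.apply(n)+o; q=proj(W,X)[0]; print(nm,X,'crop',(q-[220,30])*2.2)
E
python3 fitnest.py
```

```text
[  -0.43  552.33 -291.81] -24.705558254216605
[[ 1.75  1.87]
 [ 0.72 -0.18]
 [ 1.98  0.16]
 [ 0.64 -0.73]
 [-2.45 -1.21]
 [-2.93  0.58]]
[[ 0.79  0.42 -0.45]
 [-0.36  0.91  0.21]
 [ 0.5  -0.    0.87]]
plateA [ 626.97 -224.88   75.  ] crop [547.63  39.26]
plateB [ 550.07 -392.04   75.  ] crop [287.08 529.68]
knob0 [ 475.29 -344.42  135.14] crop [ 45.22 457.58]
knob15 [ 470.11 -342.04  131.25] crop [ 29.6  445.36]
blk [ 506.69 -343.46  114.43] crop [159.67 433.99]
blk2 [ 485.79 -388.88  114.43] crop [ 97.36 567.18]
blk3 [ 463.76 -378.75  100.43] crop [ 36.59 520.93]
```

```bash
cat > ov.py <<'E'
from fitnest import *
def overlay(src,ci,fr,out,box,sc,extra=[]):
    R,o=fr; im=cv2.imread(src); x0,y0,w,h=box
    im=cv2.resize(cv2.convertScaleAbs(im[y0:y0+h,x0:x0+w],alpha=1.4),None,fx=sc,fy=sc,interpolation=cv2.INTER_CUBIC)
    def pl(pts,c,closed=True):
        q=(proj(ci,R.apply(np.array(pts,float))+o)-[x0,y0]+.5)*sc
        cv2.polylines(im,[q.round().astype(int)],closed,c,1,cv2.LINE_AA)
    c=12.8
    for z,i,col in [(0,0,(0,0,255)),(7,2,(0,255,0))]:
        a,b=25.7-i,49.7-i; pl([(-a,-b,z),(a,-b,z),(a,b-c+i*.6,z),(a-c+i*.6,b,z),(-a+c-i*.6,b,z),(-a,b-c+i*.6,z)],col)
    pl([(-46,-120,0),(46,-120,0),(46,64,0),(-46,64,0)],(255,0,0))
    pl([(-14,-116,64),(14,-116,64),(14,-66,64),(-14,-66,64)],(255,0,255))
    for e in extra: pl(*e)
    cv2.imwrite(out,im)
if __name__=='__main__':
    import sys
    s=least_squares(f,[-.44,555,-290]).x
    if len(sys.argv)>1: s=np.array([np.radians(float(sys.argv[1])),float(sys.argv[2]),float(sys.argv[3])])
    overlay('pics/wrist1.png',W,frame(*s),'pics/ov1.png',(220,30,250,270),2.2)
E
python3 ov.py
```

```text
(no output)
```

View pics/ov1.png

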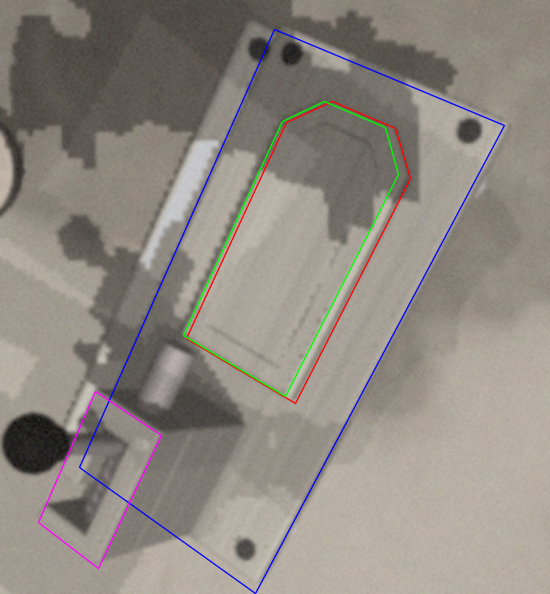

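```bash
python3 -m jog '100 0 0 0 0 0 -7;100 0 0 0 0 0 -7;100 0 0 0 0 0 -7;100 0 0 0 0 0 -7;100 0 0 0 0 0 -7'; python3 -m jog '100 0 0 0 0 0 -7;100 0 0 0 0 0 -7;100 0 0 0 0 0 -7;100 0 0 0 0 0 -7;100 0 0 0 0 0 -2'
cat > go.py <<'E'
import sys; from h import *
st(); a=list(map(float,sys.argv[1:]))
# x y z yawx(deg of tool x, vertical tool)
if len(a)==4:
    Rt=Rn.from_euler('z',a[3],degrees=True)*Rn.from_euler('x',180,degrees=True); row(a[:3],Rt)
else: row(a[:3])
E
python3 go.py 471.5 -342 150 155.3
```

```text
clock: 1.45
eef_pos: [526.4, -337.9, 208.0]
tcp_rot: [-3.141, -0.009, 2.201]
contact_force: [-0.0, -0.2, -0.3]
opening: 0.611
clock: 1.87
eef_pos: [528.0, -330.2, 206.7]
tcp_rot: [3.134, -0.011, 2.744]
contact_force: [-0.2, -0.1, 0.6]
opening: 0.608
t 1.87 p [ 528.02 -330.19  206.67] rot [ 3.13 -0.01  2.74] F [-0.18 -0.06  0.58] op 0.608
shift [ 46.89 -33.18  56.97] rot [ 0.4  -0.65  1.91]
```

```bash
python3 -m jog '100 23 -16 28 0.4 -0.6 1;100 23 -16 28 0 0 1;100 0 0 0 0 0 0'; python3 snap.py 2 wrist,side,scene; python3 go.py 471.5 -342 113 155.3
python3 - <<'E'
import cv2,numpy as np
a=cv2.imread('pics/wrist2.png'); 
b=cv2.resize(cv2.imread('pics/side2.png')[230:390,240:400],(400,400)); c=cv2.resize(cv2.imread('pics/scene2.png')[230:390,270:430],(400,400))
cv2.imwrite('pics/m2.png',np.hstack([b,c]))
E
```

```text
clock: 2.12
eef_pos: [475.1, -337.3, 150.1]
tcp_rot: [3.141, 0.003, 2.717]
contact_force: [-0.9, 1.4, -0.9]
opening: 0.608
t 2.27 p [ 481.38 -339.64  155.2 ] rot [3.14 0.01 2.72] F [ 0.79 -0.45  0.75] op 0.61
t 2.27 p [ 481.38 -339.64  155.2 ] rot [3.14 0.01 2.72] F [ 0.79 -0.45  0.75] op 0.61
shift [ 8.56 -6.22 42.1 ] rot [0.   0.71 0.4 ]
```

View pics/wrist2.png

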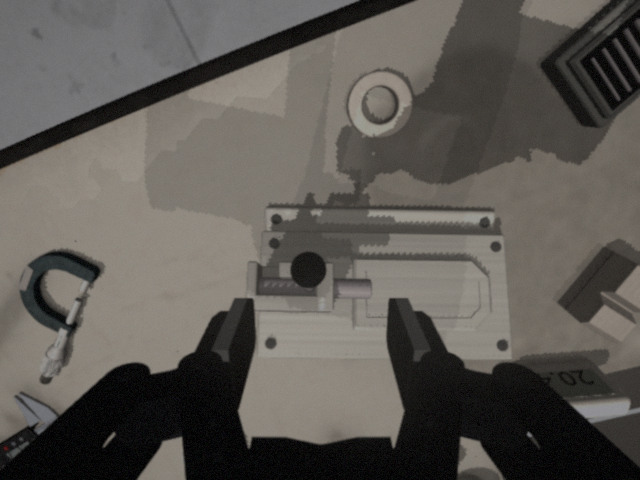

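View pics/m2.png

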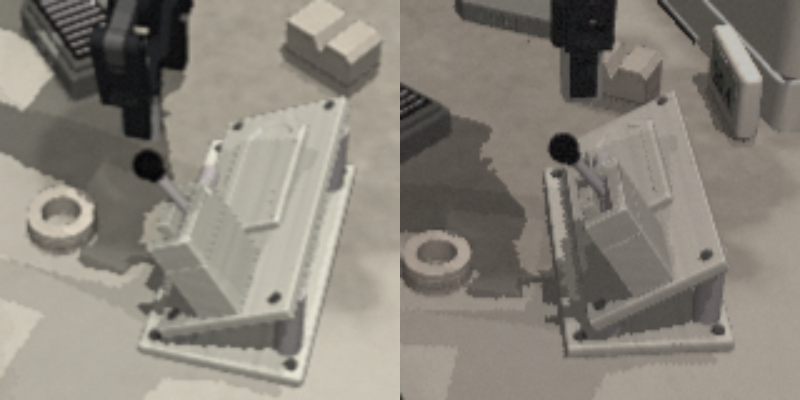

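Run:
```python
from fitnest import *
obs=[]
for n,roi in [('wrist1',(215,210,45,45)),('wrist2',(285,245,50,50)),('scene0',(326,280,16,18)),('side0',(290,286,18,20))]:
    im=cv2.imread(f'pics/{n}.png',0);x,y,w,h=roi;m=(im[y:y+h,x:x+w]<40).astype('u1')
    cc=cv2.connectedComponentsWithStats(m);i=1+np.argmax(cc[2][1:,4]);c=cc[3][i]+[x,y];print(n,c,cc[2][i])
    ci=pickle.load(open(f'pics/{n}.pkl','rb')) if n[0]=='w' else optics.camera_info(n[:-1])
    obs.append((ci,c))
print(tri(obs),tri(obs[:2]),tri(obs[2:]))
s=least_squares(f,[-.44,555,-290]).x;R,o=frame(*s)
print('in nest',R.inv().apply(tri(obs)[0]-o))
ci=obs[1][0]; overlay=None
from ov import overlay
overlay('pics/wrist2.png',ci,(R,o),'pics/ov2.png',(230,190,300,190),2.6)
```

```text
wrist1 [235.69 231.26] [  7   8  30  27 588]
wrist2 [307.9  269.21] [  6   7  34  35 940]
scene0 [335.33 289.45] [  4   4  12  12 108]
side0 [299.07 296.1 ] [ 4  5 11 12 99]
(array([ 472.11, -341.82,  129.57]), [np.float64(0.8799069258350577), np.float64(0.5790343373231253), np.float64(0.4008240555744725), np.float64(1.0123134149883857)]) (array([ 471.33, -341.54,  130.12]), [np.float64(0.06327984511283105), np.float64(0.06327984511300021)]) (array([ 473.24, -340.81,  128.51]), [np.float64(0.05825352087394015), np.float64(0.0582535208738141)])
in nest [ -6.23 -78.96  93.16]
```

View pics/ov2.png

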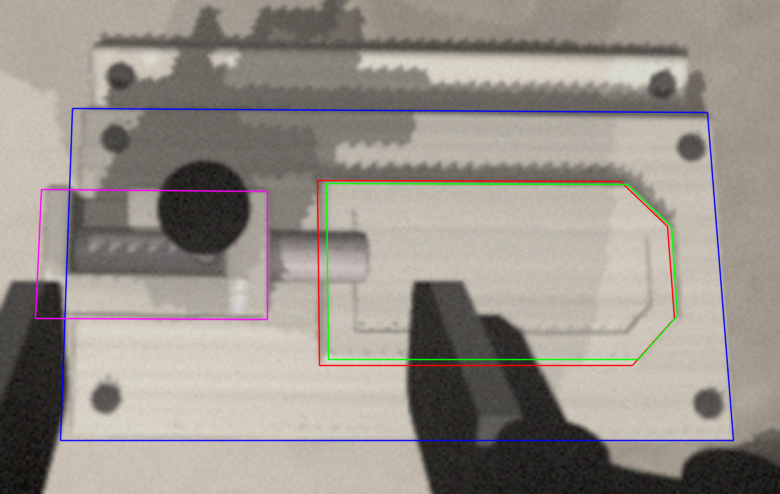

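```bash
python3 -m jog '100 9 -6 14 0 0 0;100 0 0 14 0 0 0;100 0 0 14 0 0 0;100 0 0 0 0 0 0'; python3 go.py 471.5 -342 113 155.3
```

```text
clock: 2.6
eef_pos: [479.6, -342.7, 118.0]
tcp_rot: [-3.14, 0.025, 2.721]
contact_force: [-0.5, 0.2, -0.2]
opening: 0.608
t 2.6 p [ 479.6  -342.67  118.02] rot [-3.14  0.02  2.72] F [-0.5   0.2  -0.23] op 0.608
shift [ 7.79 -2.69  4.83] rot [-0.06  1.41  0.6 ]
```

```bash
python3 -m jog '100 8 -3 5 0 1.4 0.5;100 0 0 0 0 0 0'; python3 go.py 471.5 -342 113 155.3
```

```text
clock: 2.77
eef_pos: [473.3, -342.2, 114.6]
tcp_rot: [-3.14, 0.001, 2.713]
contact_force: [-0.2, 0.5, -0.9]
opening: 0.609
t 2.77 p [ 473.26 -342.21  114.56] rot [-3.14  0.    2.71] F [-0.23  0.45 -0.87] op 0.609
shift [ 1.69 -0.54  1.56] rot [-0.08  0.05  0.14]
```

Close on the ball with a firm grip.

```bash
python3 -m jog '215 1 0 1 0 0 0;215 0 0 0 0 0 0;215 0 0 0 0 0 0;215 0 0 0 0 0 0' 40; python3 -m jog '215 0 0 0 0 0 0'; python3 snap.py 3 wrist
```

```text
clock: 3.1
eef_pos: [474.7, -342.7, 116.4]
tcp_rot: [-3.139, 0.005, 2.713]
contact_force: [-0.0, -0.9, -0.4]
opening: 0.158
clock: 3.18
eef_pos: [475.0, -342.9, 116.8]
tcp_rot: [-3.139, 0.006, 2.713]
contact_force: [0.1, 0.2, -0.4]
opening: 0.159
t 3.23 p [ 474.97 -342.86  116.79] rot [-3.14  0.01  2.71] F [0.33 0.22 0.72] op 0.157
```

View pics/wrist3.png

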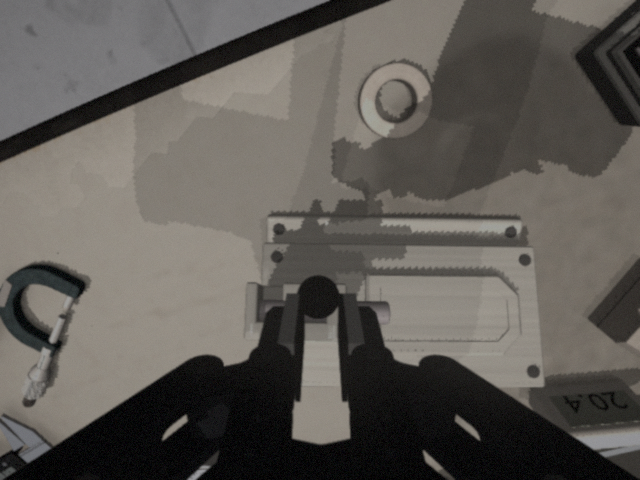

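```bash
python3 -m jog '255 0 0 0 0 0 0;255 0 0 0 0 0 0;255 0 0 0 0 0 0;255 0 0 0 0 0 0'; python3 go.py 471.5 -342 113 155.3
```

```text
clock: 3.57
eef_pos: [475.2, -343.6, 117.6]
tcp_rot: [-3.138, 0.007, 2.713]
contact_force: [-0.4, -0.3, -0.3]
opening: 0.001
t 3.57 p [ 475.24 -343.64  117.61] rot [-3.14  0.01  2.71] F [-0.38 -0.26 -0.3 ] op 0.001
shift [ 4.11 -0.05  4.58] rot [-0.18  0.41  0.16]
```

```bash
python3 snap.py 4 wrist,side,scene
cat > crop.py <<'E'
import cv2,numpy as np,sys
n=sys.argv[1]; a=cv2.resize(cv2.imread(f'pics/wrist{n}.png')[200:400,220:420],(400,400))
b=cv2.resize(cv2.imread(f'pics/side{n}.png')[230:390,240:400],(400,400)); c=cv2.resize(cv2.imread(f'pics/scene{n}.png')[230:390,270:430],(400,400))
cv2.imwrite(f'pics/m{n}.png',np.hstack([b,c]));
E
python3 crop.py 4
```

```text
t 3.72 p [ 475.19 -343.58  117.54] rot [-3.14  0.01  2.71] F [ 0.65 -0.93  1.3 ] op 0.0
```

View pics/m4.png

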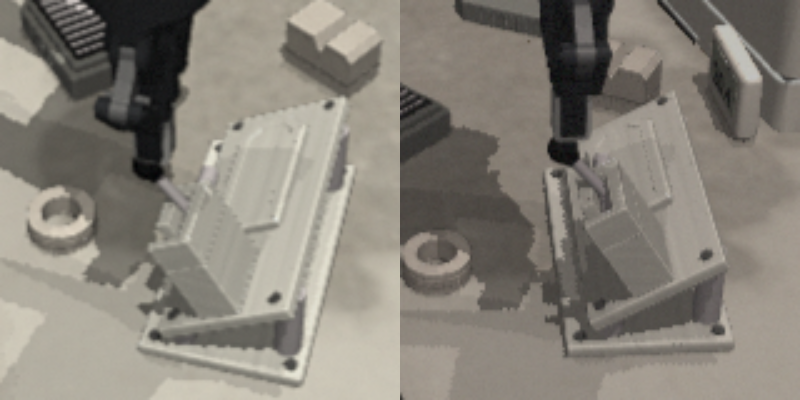

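View pics/wrist4.png

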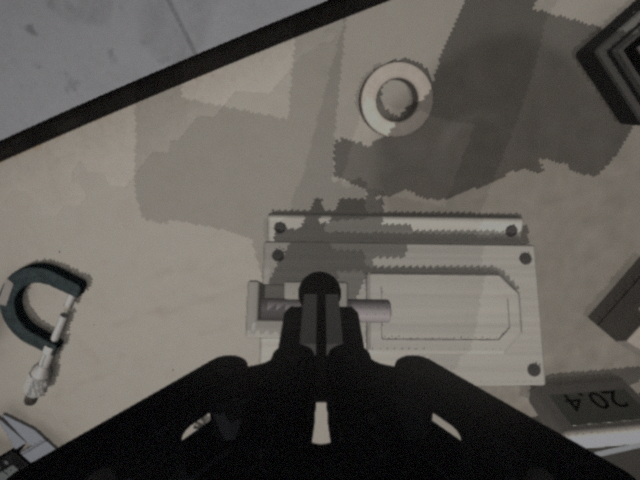

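Run:
```python
from h import *
p,R=tool();print(p)
for c,x0,y0,s in [('side',240,230,2.5),('scene',270,230,2.5),('wrist',0,0,1)]:
    ci=optics.camera_info(c)
    for nm,X in [('tcp',p),('grasp',p+R.apply([0,0,-18.7])),('ball',[471.5,-341.6,130])]:
        print(c,nm,(proj(ci,X)[0]-[x0,y0])*s)
```

```text
[ 475.19 -343.58  117.54]
side tcp [152.16 180.98]
side grasp [151.18 158.84]
side ball [144.82 164.78]
scene tcp [168.26 165.31]
scene grasp [168.71 139.36]
scene ball [161.57 148.16]
wrist tcp [318.57 290.2 ]
wrist grasp [318.34 310.48]
wrist ball [318.95 294.58]
```

Run:
```python
import cv2,numpy as np
o=[]
for n,(x,y) in dict(side4=(299,290),scene4=(335,285),side2=(299,290),scene2=(335,285)).items():
    im=cv2.imread(f'pics/{n}.png')[y-30:y+20,x-25:x+25].astype(float)
    o.append(cv2.resize(np.clip(255*(im/255)**.45,0,255).astype('u1'),(350,350),interpolation=cv2.INTER_CUBIC)[:290])
a=cv2.imread('pics/wrist4.png')[250:360,260:380].astype(float)
o2=cv2.resize(np.clip(255*(a/255)**.45,0,255).astype('u1'),None,fx=5,fy=5,interpolation=cv2.INTER_CUBIC)
cv2.imwrite('pics/z4.png',np.vstack([np.hstack(o[:2]),np.hstack(o[2:])])); cv2.imwrite('pics/z4w.png',o2)
```

```text
(no output)
```

View pics/z4.png

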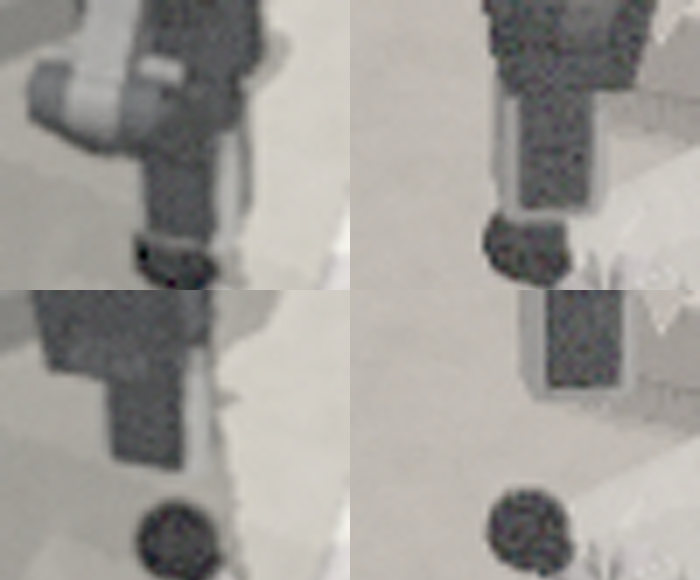

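View pics/z4w.png

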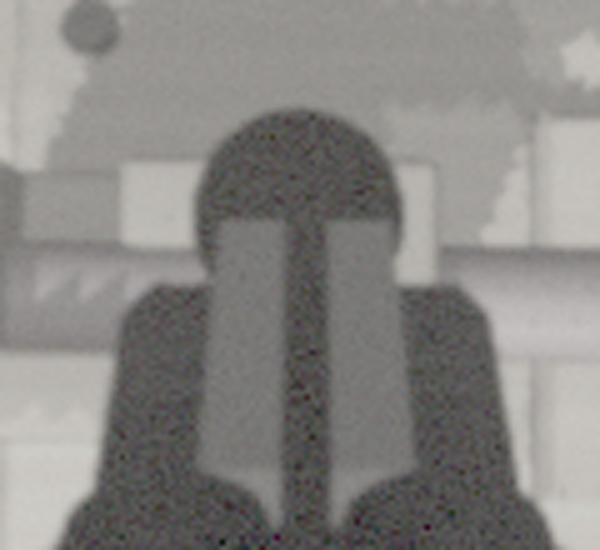

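Run:
```python
from h import *
S=optics.camera_info('scene');D=optics.camera_info('side')
print(tri([(S,(339.8,285.5)),(D,(300,294))])); print(tri([(S,(334.5,289)),(D,(299,297))]))
p,R=tool();ci=optics.camera_info('wrist')
for z in (0,-10,-18.7): 
  for x in (-11,11): print(z,x,proj(ci,p+R.apply([x,0,z]))[0])
```

```text
(array([ 473.64, -351.27,  142.71]), [np.float64(0.7273537100278107), np.float64(0.7273537100277934)])
(array([ 472.57, -341.  ,  128.51]), [np.float64(1.2595313052438444), np.float64(1.2595313052438744)])
0 -11 [318.62 311.77]
0 11 [318.52 267.75]
-10 -11 [318.51 323.03]
-10 11 [318.4  277.05]
-18.7 -11 [318.4  333.85]
-18.7 11 [318.28 286.03]
```

```bash
python3 -m jog '100 2 0 -20 0 0 0;100 2 0 -8 0 0.4 0;100 0 0 0 0 0 0;100 0 0 0 0 0 0'; python3 go.py 471.5 -341.6 95 155.3
```

```text
clock: 4.05
eef_pos: [470.5, -340.9, 145.1]
tcp_rot: [-3.139, -0.003, 2.713]
contact_force: [0.6, 0.5, -0.1]
opening: 0.563
t 4.05 p [ 470.54 -340.9   145.13] rot [-3.14 -0.    2.71] F [ 0.57  0.53 -0.05] op 0.563
shift [-1.31 -0.12 50.13] rot [-0.14 -0.17  0.16]
```

```bash
python3 -m jog '100 -1 0 16 0 0 0;100 0 0 14 0 0 0;100 0 0 8 0 0 0;100 0 0 4 0 0 0;100 0 0 0 0 0 0'; python3 snap.py 5 wrist; python3 go.py 471.5 -341.6 95 155.3
```

```text
clock: 4.47
eef_pos: [471.4, -341.2, 100.0]
tcp_rot: [-3.139, -0.003, 2.713]
contact_force: [-0.2, 0.3, -0.6]
opening: 0.606
t 4.52 p [ 471.46 -341.27  100.4 ] rot [-3.14 -0.    2.71] F [ 0.86 -0.18 -0.41] op 0.611
t 4.52 p [ 471.46 -341.27  100.4 ] rot [-3.14 -0.    2.71] F [ 0.86 -0.18 -0.41] op 0.611
shift [-0.19 -0.28  5.4 ] rot [-0.13 -0.15  0.17]
```

View pics/wrist5.png

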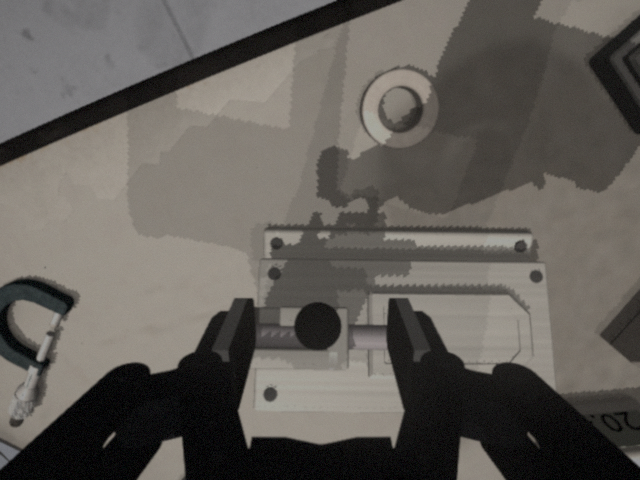

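```bash
python3 -m jog '160 0 0 5 0 0 0;200 0 0 0 0 0 0;255 0 0 0 0 0 0;255 0 0 0 0 0 0;255 0 0 0 0 0 0' 40; python3 snap.py 6 side; python3 go.py 471.5 -341.6 95 155.3
```

```text
clock: 4.93
eef_pos: [471.9, -342.9, 96.5]
tcp_rot: [-3.137, -0.0, 2.714]
contact_force: [0.6, -0.3, -2.8]
opening: 0.172
t 4.98 p [ 472.   -342.82   96.5 ] rot [-3.14 -0.    2.71] F [-0.37 -3.27 -1.56] op 0.178
t 4.98 p [ 472.   -342.82   96.5 ] rot [-3.14 -0.    2.71] F [-0.37 -3.27 -1.56] op 0.178
shift [0.96 0.9  1.49] rot [-0.24 -0.02  0.19]
```

```bash
python3 -m jog '255 0 -8 0 0 0 0;255 0 -8 0 0 0 0;255 0 -7 0 0 0 0;255 0 -2 0 0 0 0'
python3 - <<'E'
from h import *
p,R=tool();st();print('s',-(p-[472,-342.82,96.5])@[.418,.908,0])
E
```

```text
clock: 5.32
eef_pos: [461.7, -364.6, 96.5]
tcp_rot: [3.141, -0.001, 2.714]
contact_force: [2.3, 4.4, -1.3]
opening: 0.177
t 5.32 p [ 461.7  -364.63   96.52] rot [ 3.14 -0.    2.71] F [ 2.34  4.42 -1.35] op 0.177
s 24.11117507502048
```

```bash
python3 -m jog '255 6 -1 5 0 0 0;255 5.5 -1 6.5 0 0 0;255 4 -0.5 7 0 0 0;255 2 0 3 0 0 0'
python3 - <<'E'
from h import *
p,R=tool();st();d=p-[472,-342.82,96.5];print('s',-d@[.418,.908,0],'h',-d@[.908,-.418,0],'v',d[2])
E
python3 snap.py 7 wrist,side
```

```text
clock: 5.65
eef_pos: [446.2, -360.2, 76.8]
tcp_rot: [3.138, 0.003, 2.71]
contact_force: [6.8, 5.5, 1.9]
opening: 0.182
t 5.65 p [ 446.22 -360.16   76.76] rot [3.14 0.   2.71] F [6.81 5.52 1.86] op 0.182
s 26.51455542617812 h 16.1576272883704 v -19.74258723065003
t 5.75 p [ 446.31 -360.2    76.92] rot [3.14 0.   2.71] F [4.24 7.05 2.72] op 0.179
```

View pics/wrist7.png

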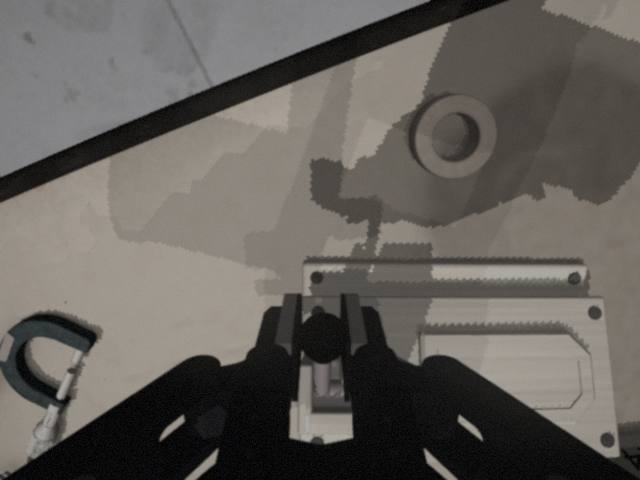

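```bash
python3 -m jog '255 -1 4 0 0 0 0;255 0 2 0 0 0 0;120 0 0 0 0 0 0;110 0 0 0 0 0 0;110 0 0 0 0 0 0'; python3 snap.py 8 wrist
```

```text
clock: 6.17
eef_pos: [448.6, -356.9, 77.7]
tcp_rot: [3.139, 0.003, 2.709]
contact_force: [-0.2, -0.5, -0.5]
opening: 0.564
t 6.22 p [ 448.59 -356.89   77.72] rot [3.14 0.   2.71] F [ 0.1  -0.26  0.1 ] op 0.572
```

View pics/wrist8.png

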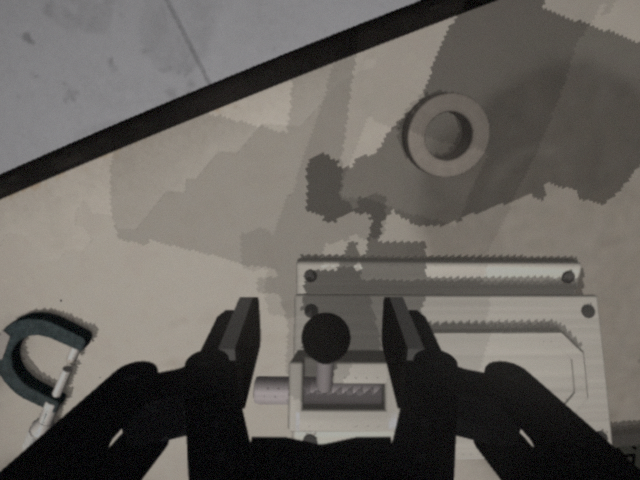

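```bash
python3 -m jog '90 0 0 -30 0 0 0;60 0 0 -35 0 0 0;30 0 0 -35 0 0 0;0 0 0 0 0 0 7;0 0 0 0 0 0 7'; python3 snap.py 9 wrist;  python3 go.py 475 -145 175 106
```

```text
clock: 6.63
eef_pos: [446.3, -357.9, 180.5]
tcp_rot: [3.14, -0.002, 2.461]
contact_force: [0.3, -0.6, -1.0]
opening: 1.003
t 6.68 p [ 446.87 -358.48  181.07] rot [3.14 0.   2.45] F [ 0.23 -0.13 -0.02] op 1.0
t 6.68 p [ 446.87 -358.48  181.07] rot [3.14 0.   2.45] F [ 0.23 -0.13 -0.02] op 1.0
shift [114.26 182.49   6.4 ] rot [ 0.1  -0.03 34.44]
```

View pics/wrist9.png

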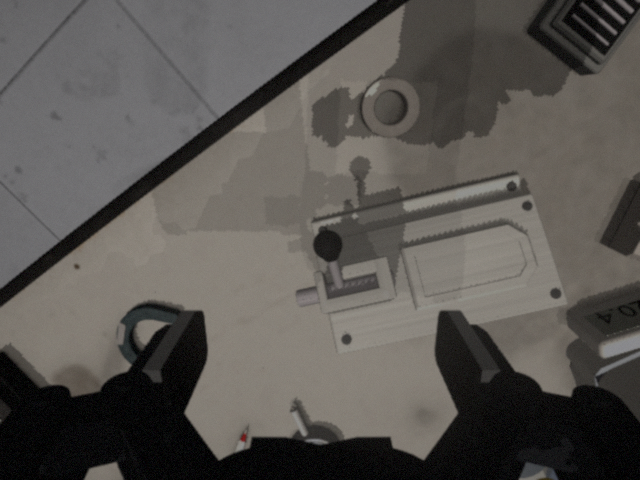

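```bash
python3 -m jog '0 21 34 1 0 0 6.9;0 25 31 1 0 0 6.9;0 28 28 1 0 0 6.9;0 32 24 1 0 0 6.9;0 34 20 1 0 0 6.9'; python3 -m jog '0 0 0 0 0 0 0'; python3 snap.py 10 wrist;  python3 go.py 475 -145 175 106
```

```text
clock: 7.1
eef_pos: [470.2, -173.1, 176.2]
tcp_rot: [3.139, 0.005, 1.877]
contact_force: [0.8, -0.8, -0.2]
opening: 1.0
clock: 7.18
eef_pos: [469.7, -168.4, 175.5]
tcp_rot: [3.139, 0.002, 1.872]
contact_force: [0.2, -0.5, -0.7]
opening: 1.001
t 7.23 p [ 469.84 -170.36  175.72] rot [3.14 0.   1.88] F [-0.57 -0.42  0.  ] op 1.0
t 7.23 p [ 469.84 -170.36  175.72] rot [3.14 0.   1.88] F [-0.57 -0.42  0.  ] op 1.0
shift [22.58 12.65  0.66] rot [0.12 0.21 1.74]
```

View pics/wrist10.png

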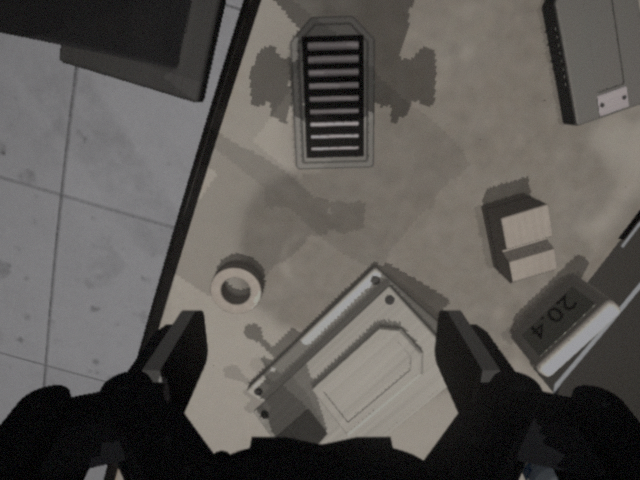

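Run:
```python
import cv2,numpy as np
a=cv2.imread('pics/wrist10.png')[0:185,265:405].astype(float)
cv2.imwrite('pics/w10c.png',cv2.resize(np.clip(255*(a/255)**.7,0,255).astype('u1'),None,fx=3.2,fy=3.2,interpolation=cv2.INTER_CUBIC))
```

```text
(no output)
```

View pics/w10c.png

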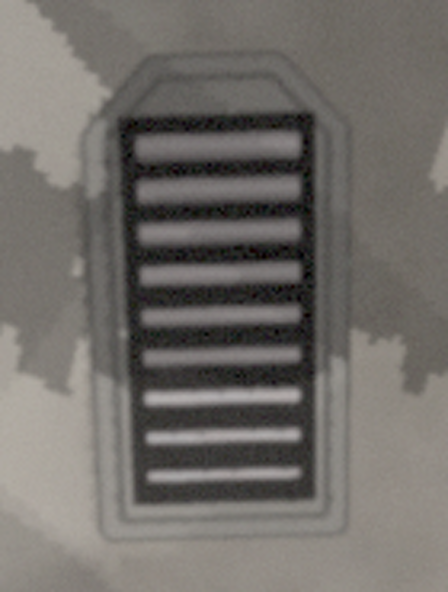

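```bash
cat > fitflat.py <<'E'
from h import *; import pickle
from scipy.optimize import least_squares
M=np.array([(-31,-55),(31,-55),(31,39),(15,55),(-15,55),(-31,39)],float)
def fit(pk,px,z,guess):
    ci=pickle.load(open(pk,'rb')) if isinstance(pk,str) else pk
    W=np.array([onplane(ci,p,p0=(0,0,z)) for p in px])[:,:2]
    def f(v):
        c,s=np.cos(v[2]),np.sin(v[2]);return (M@np.array([[c,s],[-s,c]])+v[:2]-W).ravel()
    s=least_squares(f,guess);print('x,y',s.x[:2],'xaxis yaw',np.degrees(s.x[2]));print(s.fun.reshape(-1,2));return s.x
if __name__=='__main__':
    fit('pics/wrist10.pkl',[(265+a/3.2,b/3.2) for a,b in [(102,537),(346,534),(348,125),(286,55),(150,55),(84,127)]],22,[460,-80,.28])
    fit('pics/wrist0.pkl',[(196,312),(145,330),(103,243)][:0] or [(0,0)]*6,22,[460,-80,.28]) if 0 else None
E
python3 -c "
import pickle;from h import *;" ; python3 fitflat.py
```

```text
x,y [454.16 -82.87] xaxis yaw 18.460551129903845
[[-0.67 -1.55]
 [ 0.75 -0.52]
 [ 1.4   0.7 ]
 [-0.82  1.26]
 [-0.25  0.82]
 [-0.41 -0.71]]
```

Run:
```python
from h import *
p,R=tool();ci=optics.camera_info('wrist')
for h in (13,25,30,34):
  for x in (-11,0,11): print(h,x,proj(ci,p+R.apply([[x,42.5,-h],[x,-42.5,-h]])).ravel())
```

```text
13 -11 [418.08 327.71 221.64 327.68]
13 0 [420.14 305.03 219.52 305.01]
13 11 [422.27 281.34 217.35 281.33]
25 -11 [424.78 343.42 214.78 343.38]
25 0 [427.17 319.51 212.34 319.48]
25 11 [429.63 294.45 209.82 294.43]
30 -11 [427.85 350.61 211.64 350.57]
30 0 [430.39 326.16 209.04 326.12]
30 11 [433.02 300.49 206.36 300.46]
34 -11 [430.44 356.68 209.   356.63]
34 0 [433.11 331.78 206.26 331.74]
34 11 [435.88 305.6  203.43 305.57]
```

```bash
python3 go.py 454.2 -82.9 20 108.5;python3 -m jog '0 29 4 30 0 0 -1;0 29 4 30 0 0 0;0 30 4 30 0 0 0; 0 0 0 20 0 0 0; 0 0 0 0 0 0 0';python3 go.py 454.2 -82.9 -27 108.5
```

```text
t 7.23 p [ 469.84 -170.36  175.72] rot [3.14 0.   1.88] F [-0.57 -0.42  0.  ] op 1.0
shift [ 88.64  11.44 155.41] rot [ 0.12  0.21 -0.76]
clock: 7.65
eef_pos: [457.2, -87.2, 65.5]
tcp_rot: [3.133, 0.012, 1.919]
contact_force: [-0.4, -0.2, 0.1]
opening: 0.998
t 7.65 p [457.24 -87.24  65.55] rot [3.13 0.01 1.92] F [-0.41 -0.22  0.09] op 0.998
shift [ 6.21 -2.12 92.47] rot [0.47 0.67 1.46]
```

```bash
python3 -m jog '0 6 -2 20 0.4 0.6 1.4;0 0 0 20 0 0 0;0 0 0 15 0 0 0; 0 0 0 0 0 0 0';python3 snap.py 11 wrist,side,scene; python3 go.py 454.2 -82.9 -27 108.5
```

```text
clock: 7.98
eef_pos: [455.9, -86.2, 10.5]
tcp_rot: [3.139, 0.003, 1.904]
contact_force: [-0.9, 0.4, -0.2]
opening: 1.001
t 8.13 p [457.63 -86.24  12.88] rot [3.14 0.   1.9 ] F [ 0.71  0.42 -0.94] op 1.004
t 8.13 p [457.63 -86.24  12.88] rot [3.14 0.   1.9 ] F [ 0.71  0.42 -0.94] op 1.004
shift [ 4.45 -2.38 39.84] rot [0.32 0.25 0.51]
```

View pics/wrist11.png

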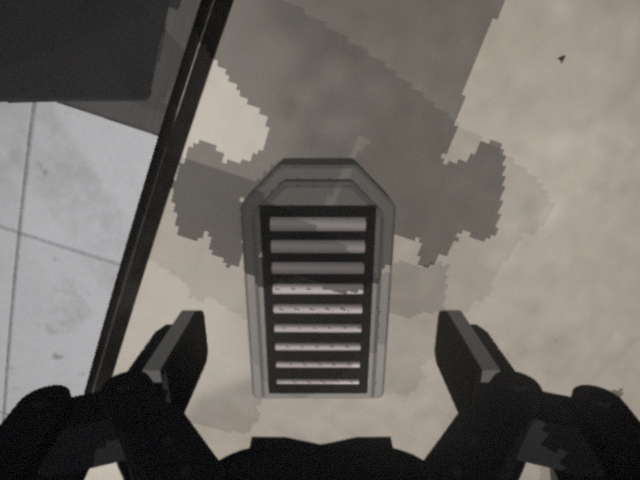

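Run:
```python
import cv2,numpy as np
b=cv2.resize(cv2.imread('pics/side11.png')[170:300,220:350],(400,400)); c=cv2.resize(cv2.imread('pics/scene11.png')[200:330,200:330],(400,400))
cv2.imwrite('pics/m11.png',np.hstack([b,c]))
```

```text
(no output)
```

View pics/m11.png

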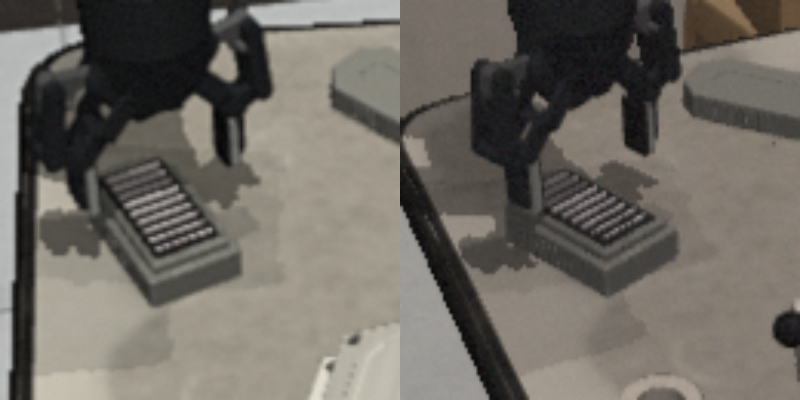

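```bash
python3 - <<'E'
from fitflat import *
fit('pics/wrist11.pkl',[(253,397),(383,397),(394,212),(353,161),(284,161),(241,207)],22,[460,-80,.28])
E
python3 -m jog '0 4 -2 14 0.3 0.2 0.5;0 0 0 12 0 0 0;0 0 0 0 0 0 0';python3 go.py 454.2 -82.9 -27 108.5
```

```text
x,y [453.67 -82.24] xaxis yaw 18.75106823744146
[[-0.37 -1.36]
 [ 0.78 -1.26]
 [ 0.09  3.19]
 [ 2.1  -0.24]
 [-1.59 -1.35]
 [-1.01  1.02]]
clock: 8.38
eef_pos: [458.7, -85.2, -9.1]
tcp_rot: [3.134, 0.005, 1.894]
contact_force: [-1.1, 0.6, -0.5]
opening: 1.0
t 8.38 p [458.74 -85.24  -9.11] rot [3.13 0.01 1.89] F [-1.09  0.63 -0.46] op 1.0
shift [ 3.75 -3.69 17.84] rot [0.42 0.29 0.04]
```

```bash
python3 -m jog '0 4 -5 9 0.4 0.3 0;0 1 -2 8 0 0 0;0 0 0 0 0 0 0';python3 go.py 453.9 -82.6 -27 108.6
```

```text
clock: 8.63
eef_pos: [452.5, -83.6, -24.3]
tcp_rot: [3.138, 0.002, 1.895]
contact_force: [-0.6, -0.2, -0.0]
opening: 0.997
t 8.63 p [452.47 -83.61 -24.29] rot [3.14 0.   1.89] F [-0.63 -0.19 -0.02] op 0.997
shift [0.5  1.67 2.72] rot [ 0.23  0.11 -0.03]
```

```bash
python3 -m jog '45 0.5 1.5 4 0.2 0 0;45 0 0 1 0 0 0;45 0 0 0 0 0 0' 30;python3 snap.py 12 side,scene; python3 go.py 453.9 -82.6 -30 108.6
python3 - <<'E'
import cv2,numpy as np
b=cv2.resize(cv2.imread('pics/side12.png')[190:290,230:330],(400,400),interpolation=cv2.INTER_CUBIC); c=cv2.resize(cv2.imread('pics/scene12.png')[220:320,210:310],(400,400),interpolation=cv2.INTER_CUBIC)
cv2.imwrite('pics/m12.png',(255*(np.hstack([b,c])/255.)**.6).astype('u1'))
E
```

```text
clock: 8.88
eef_pos: [454.1, -82.7, -29.2]
tcp_rot: [3.141, 0.002, 1.895]
contact_force: [-0.1, -1.1, -0.1]
opening: 0.824
t 8.98 p [454.17 -82.74 -29.01] rot [3.14 0.   1.9 ] F [-0.07  0.05 -0.07] op 0.82
t 8.98 p [454.17 -82.74 -29.01] rot [3.14 0.   1.9 ] F [-0.07  0.05 -0.07] op 0.82
shift [ 0.22 -0.22  0.99] rot [ 0.05  0.13 -0.02]
```

View pics/m12.png

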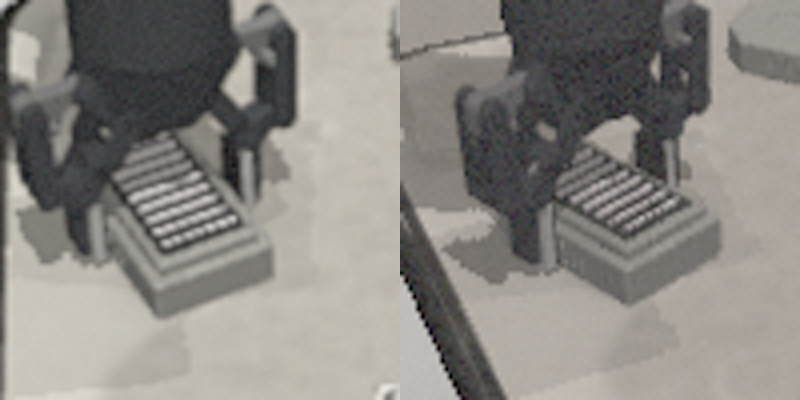

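```bash
python3 -m jog '120 0 0 0 0 0 0;140 0 0 0 0 0 0;140 0 0 0 0 0 0;140 0 0 0 0 0 0' 45;python3 go.py 453.9 -82.6 -30 108.6
```

```text
clock: 9.32
eef_pos: [454.9, -82.7, -27.7]
tcp_rot: [3.139, 0.003, 1.895]
contact_force: [-0.1, -0.6, -1.7]
opening: 0.717
t 9.32 p [454.95 -82.73 -27.75] rot [3.14 0.   1.9 ] F [-0.08 -0.55 -1.7 ] op 0.717
shift [ 0.47 -0.96  2.25] rot [ 0.12  0.16 -0.01]
```

```bash
python3 -m jog '200 0 0 -15 0 0 0;200 0 0 -35 0 0 0;200 0 0 -38 0 0 0;200 0 0 -38 0 0 0;200 0 0 0 0 0 0'
cat > nest.py <<'E'
from fitnest import *
NX=least_squares(f,[-.44,555,-290]).x
RN,ON=frame(*NX)
RT=Rn.from_matrix(np.column_stack([RN.as_matrix()[:,1],RN.as_matrix()[:,0],-RN.as_matrix()[:,2]]))
def to_nest(X): return RN.inv().apply(np.array(X)-ON)
def goal(off,n):  # object origin 'off' in tool frame to nest point n
    return RN.apply(n)+ON-RT.apply(off)
E
python3 - <<'E'
from nest import *
st(); t=goal([.4,0,-42.2],[0,0,75]); print(t,NX); row(t,RT)
E
```

```text
clock: 9.73
eef_pos: [451.4, -81.9, 100.2]
tcp_rot: [-3.136, -0.002, 1.895]
contact_force: [2.7, 0.4, -2.1]
opening: 0.718
t 9.73 p [451.41 -81.94 100.18] rot [-3.14 -0.    1.9 ] F [ 2.74  0.43 -2.07] op 0.718
[ 537.26 -285.32   80.41] [  -0.43  552.33 -291.81]
shift [-220.16   16.62   19.34] rot [-28.9  -11.29  42.31]
```

```bash
python3 -m jog '200 -18 0 -6 -3.6 -1.4 5.3;200 -24 0 -4 -3.6 -1.4 5.3;200 -26 0 0 -3.6 -1.4 5.3;200 -26 0 0 -3.6 -1.4 5.3'
python3 - <<'E'
from nest import *
st(); row(goal([.4,0,-42.2],[0,0,75]),RT)
E
```

```text
clock: 10.07
eef_pos: [471.3, -174.7, 115.9]
tcp_rot: [2.869, 0.051, 1.51]
contact_force: [1.3, 0.9, -1.6]
opening: 0.717
t 10.07 p [ 471.29 -174.75  115.86] rot [2.87 0.05 1.51] F [ 1.27  0.91 -1.63] op 0.717
shift [-104.41   58.9    58.85] rot [-13.66  -5.59  20.71]
```

```bash
python3 -m jog '200 -27 12 6 -3.4 -1.4 5.2;200 -26 12 10 -3.4 -1.4 5.2;200 -24 13 14 -3.4 -1.4 5.2;200 -18 10 12 -3.4 -1.4 5.2;200 0 0 0 0 0 0'
python3 - <<'E'
from nest import *
st(); row(goal([.4,0,-42.2],[0,0,60]),RT)
E
```

```text
clock: 10.48
eef_pos: [506.5, -289.8, 95.7]
tcp_rot: [2.606, -0.003, 1.107]
contact_force: [-1.4, 1.2, -2.3]
opening: 0.718
t 10.48 p [ 506.46 -289.83   95.65] rot [ 2.61 -0.    1.11] F [-1.39  1.25 -2.32] op 0.718
shift [18.   13.98 41.17] rot [ 0.67  0.82 -1.71]
```

```bash
python3 -m jog '200 9 7 15 0.7 0.8 -1.7;200 9 7 15 0 0 0;200 0 0 6 0 0 0;200 0 0 0 0 0 0'; python3 snap.py 13 wrist,side,scene
python3 - <<'E'
from nest import *
st(); row(goal([.4,0,-42.2],[0,0,45]),RT)
p,R=tool();print('tray in nest',to_nest(p+R.apply([.4,0,-42.2])))
a=cv2.resize(cv2.imread('pics/side13.png')[220:400,240:440],(440,396)); c=cv2.resize(cv2.imread('pics/scene13.png')[220:400,280:440],(352,396))
cv2.imwrite('pics/m13.png',np.hstack([a,c]))
E
```

```text
clock: 10.82
eef_pos: [538.3, -285.3, 66.1]
tcp_rot: [2.629, 0.001, 1.141]
contact_force: [0.4, 0.7, -1.2]
opening: 0.716
t 10.97 p [ 538.02 -285.61   67.52] rot [2.63 0.   1.14] F [-0.48 -0.51 -1.24] op 0.713
t 10.97 p [ 538.02 -285.61   67.52] rot [2.63 0.   1.14] F [-0.48 -0.51 -1.24] op 0.713
shift [-0.05  5.92 18.38] rot [-0.54  0.01  0.03]
tray in nest [-5.35  0.06 63.44]
```

View pics/m13.png

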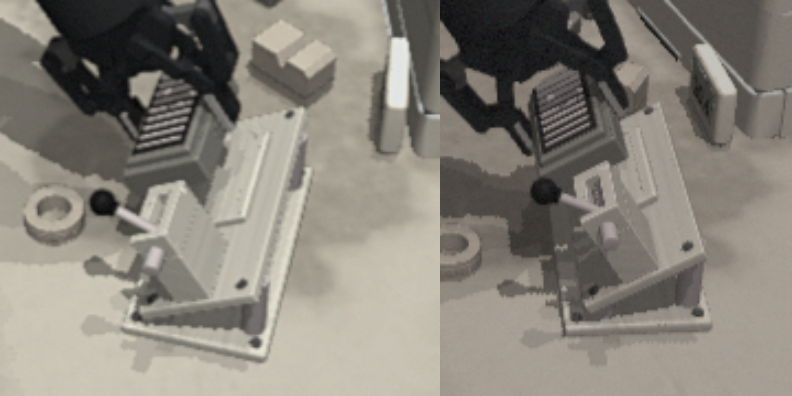

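View pics/wrist13.png

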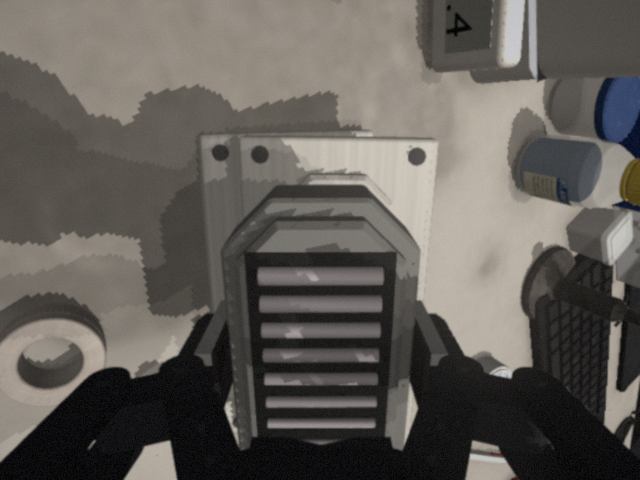

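Run:
```python
from nest import *
ci=pickle.load(open('pics/wrist13.pkl','rb'))
x0,y0,sc=190,125,3.2
im=cv2.imread('pics/wrist13.png')[y0:y0+165,x0:x0+250];im=cv2.resize((255*(im/255.)**.7).astype('u1'),None,fx=sc,fy=sc,interpolation=cv2.INTER_CUBIC)
T=np.array(ci['world_from_camera'])
p,R=tool()
def pl(W,c,cl=True):
    q=(proj(ci,W)-[x0,y0]+.5)*sc;cv2.polylines(im,[q.round().astype(int)],cl,c,1,cv2.LINE_AA)
out=[(-31,-55),(31,-55),(31,39),(15,55),(-15,55),(-31,39)]
def tray(z): return p+R.apply([(y+.4,x,-42.2-(z-14.5)) for x,y in out])
pl(tray(22),(0,255,0));pl(tray(0),(0,0,255))
c=12.8
for z,i in [(0,0),(7,2)]:
    a,b=25.7-i,49.7-i; pl(RN.apply([(-a,-b,z),(a,-b,z),(a,b-c+i*.6,z),(a-c+i*.6,b,z),(-a+c-i*.6,b,z),(-a,b-c+i*.6,z)])+ON,(255,255,0))
pl(RN.apply([(-46,-120,0),(46,-120,0),(46,64,0),(-46,64,0)])+ON,(255,0,0))
cv2.imwrite('pics/ov13.png',im)
```

```text
(no output)
```

View pics/ov13.png

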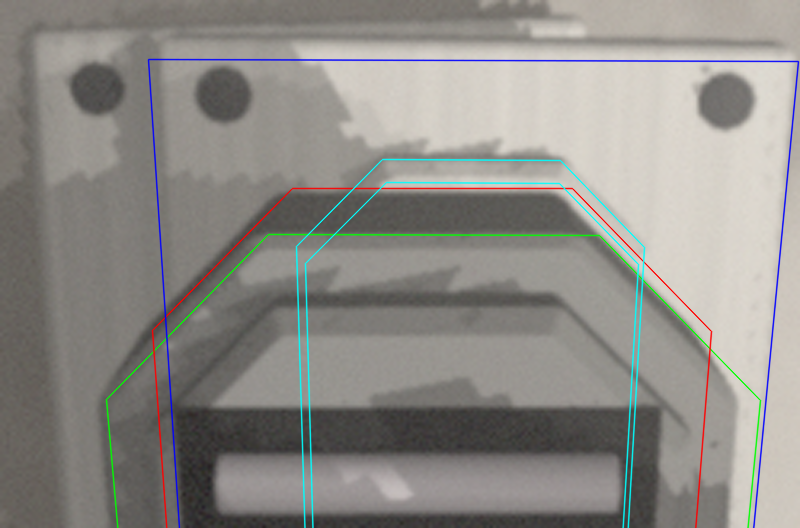

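```bash
python3 -m jog '200 0 6.5 12 -0.5 0 0;200 0 0 12 0 0 0;200 0 0 10 0 0 0;200 0 0 0 0 0 0'; python3 snap.py 14 wrist,side,scene
cat > look.py <<'E'
import sys;from nest import *
n=sys.argv[1]; off=[float(a) for a in sys.argv[2].split(',')]
st();p,R=tool();print('obj in nest',to_nest(p+R.apply(off)));print('rot err',(R.inv()*RT).as_rotvec(degrees=True))
a=cv2.resize(cv2.imread(f'pics/side{n}.png')[220:400,240:440],(440,396)); c=cv2.resize(cv2.imread(f'pics/scene{n}.png')[220:400,280:440],(352,396))
cv2.imwrite(f'pics/m{n}.png',np.hstack([a,c]))
im=cv2.imread(f'pics/wrist{n}.png')[125:290,190:440];cv2.imwrite(f'pics/wc{n}.png',cv2.resize((255*(im/255.)**.7).astype('u1'),None,fx=3.2,fy=3.2,interpolation=cv2.INTER_CUBIC))
E
python3 look.py 14 .4,0,-42.2
```

```text
clock: 11.3
eef_pos: [558.4, -294.7, 43.5]
tcp_rot: [2.616, 0.001, 1.142]
contact_force: [-0.2, 0.3, -2.9]
opening: 0.715
t 11.45 p [ 557.98 -294.6    44.44] rot [2.62 0.   1.14] F [ 1.03 -0.32 -2.29] op 0.717
t 11.45 p [ 557.98 -294.6    44.44] rot [2.62 0.   1.14] F [ 1.03 -0.32 -2.29] op 0.717
obj in nest [ 1.57  0.23 32.5 ]
rot err [0.14 0.   0.19]
```

View pics/m14.png

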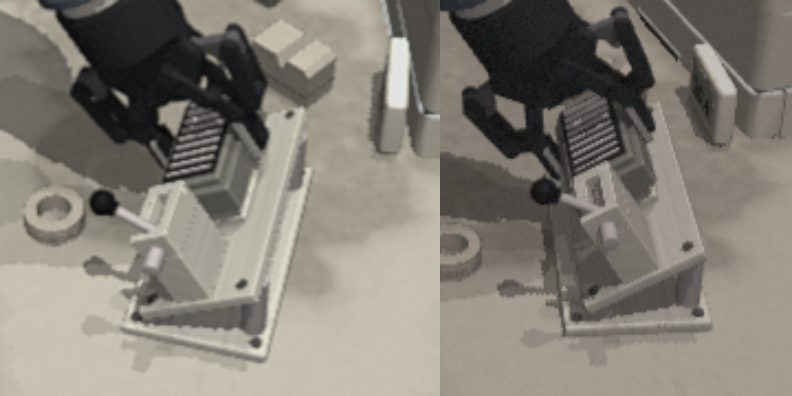

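View pics/wc14.png

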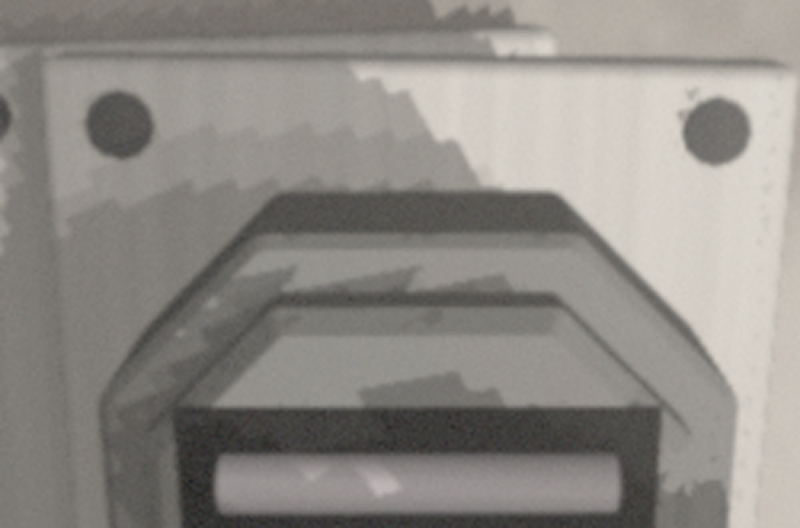

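```bash
python3 -m jog '200 0 -0.5 6 0.1 0 0.5;200 0 0 4 0 0 0;200 0 0 0 0 0 0'; python3 snap.py 15 wrist,side,scene; python3 look.py 15 .4,0,-42.2
```

```text
clock: 11.7
eef_pos: [561.9, -296.4, 37.9]
tcp_rot: [2.615, -0.002, 1.137]
contact_force: [-0.4, -0.6, -1.8]
opening: 0.715
t 11.85 p [ 561.92 -296.39   38.14] rot [ 2.61 -0.    1.14] F [ 0.36  0.06 -2.49] op 0.718
t 11.85 p [ 561.92 -296.39   38.14] rot [ 2.61 -0.    1.14] F [ 0.36  0.06 -2.49] op 0.718
obj in nest [ 2.14  0.24 24.88]
rot err [ 0.18 -0.01 -0.2 ]
```

View pics/wc15.png

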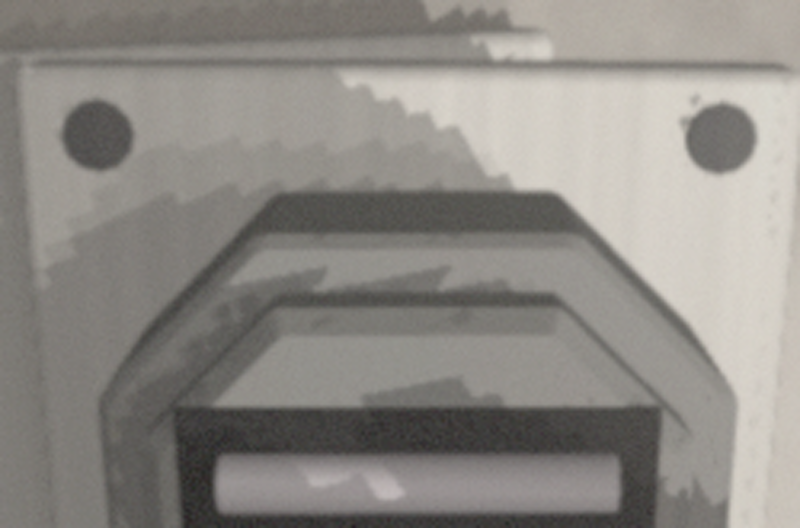

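View pics/m15.png

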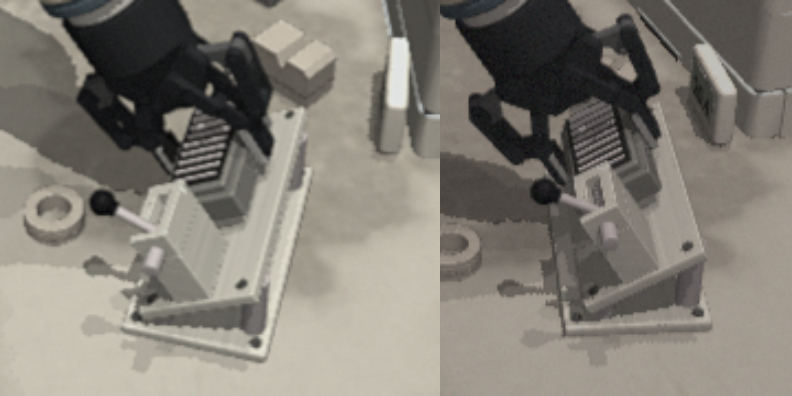

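```bash
python3 -m jog '200 0.4 -1.2 4 0.1 0 -0.1;200 0 0 2 0 0 0;200 0 0 0 0 0 0'; python3 snap.py 16 wrist,side,scene; python3 look.py 16 .4,0,-42.2
```

```text
clock: 12.1
eef_pos: [563.9, -296.9, 33.9]
tcp_rot: [2.615, -0.0, 1.139]
contact_force: [0.1, 0.2, -1.7]
opening: 0.718
t 12.25 p [ 563.85 -296.89   33.94] rot [ 2.61 -0.    1.14] F [-0.22  0.43 -2.55] op 0.717
t 12.25 p [ 563.85 -296.89   33.94] rot [ 2.61 -0.    1.14] F [-0.22  0.43 -2.55] op 0.717
obj in nest [ 1.74  0.6  20.27]
rot err [ 0.18 -0.   -0.02]
```

View pics/wc16.png

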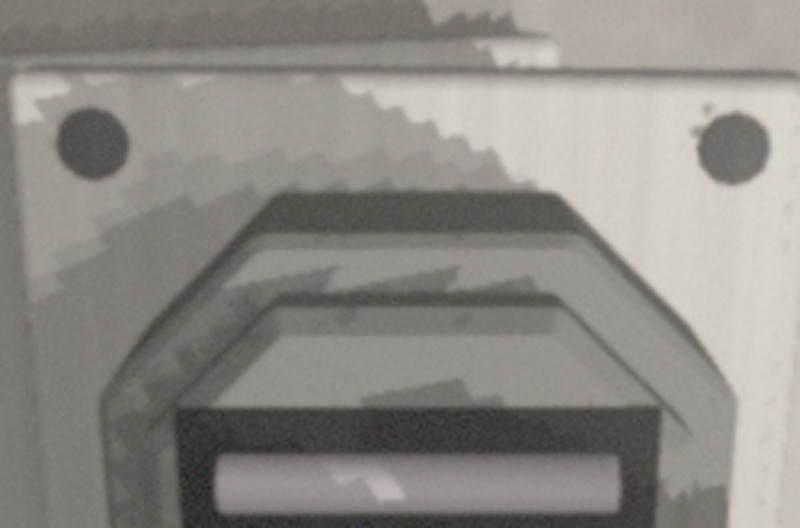

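```bash
python3 -m jog '200 0 -0.5 3 0.1 0 0.2;200 0 0 2 0 0 0;200 0 0 0 0 0 0'; python3 snap.py 17 wrist,side,scene; python3 look.py 17 .4,0,-42.2
```

```text
clock: 12.5
eef_pos: [565.7, -297.8, 30.1]
tcp_rot: [2.616, -0.002, 1.136]
contact_force: [-0.1, 0.2, -1.6]
opening: 0.72
t 12.65 p [ 565.63 -297.76   30.22] rot [ 2.62 -0.    1.14] F [-0.29  0.1  -1.46] op 0.718
t 12.65 p [ 565.63 -297.76   30.22] rot [ 2.62 -0.    1.14] F [-0.29  0.1  -1.46] op 0.718
obj in nest [ 1.63  0.56 16.06]
rot err [ 0.13  0.   -0.2 ]
```

View pics/wc17.png

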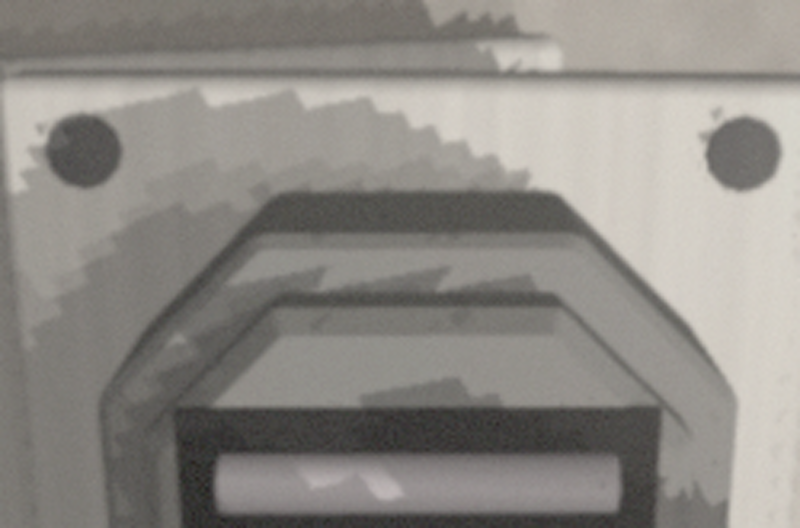

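View pics/m17.png

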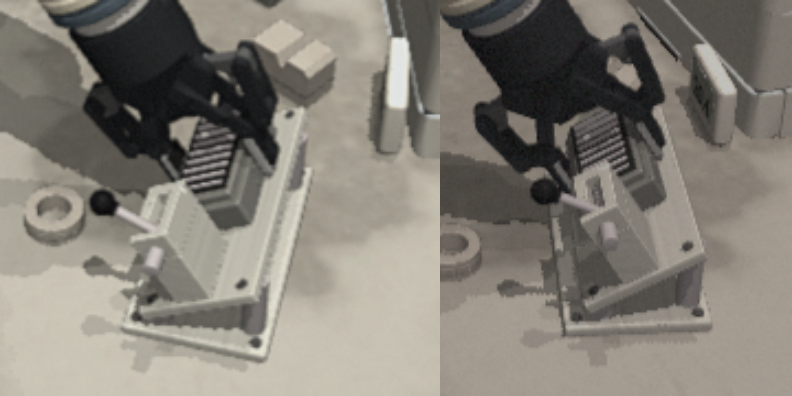

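```bash
python3 -m jog '200 0 -0.3 3 0.1 0 0;200 0 0 1 0 0 0;200 0 0 0 0 0 0'; python3 snap.py 18 wrist,side,scene; python3 look.py 18 .4,0,-42.2
```

```text
clock: 12.9
eef_pos: [566.5, -298.2, 28.5]
tcp_rot: [2.616, -0.001, 1.137]
contact_force: [-0.5, -0.9, -2.4]
opening: 0.712
t 13.05 p [ 566.66 -298.24   28.12] rot [ 2.62 -0.    1.14] F [-2.38  2.37  2.19] op 0.715
t 13.05 p [ 566.66 -298.24   28.12] rot [ 2.62 -0.    1.14] F [-2.38  2.37  2.19] op 0.715
obj in nest [ 1.59  0.55 13.67]
rot err [ 0.11  0.01 -0.18]
```

View pics/wc18.png

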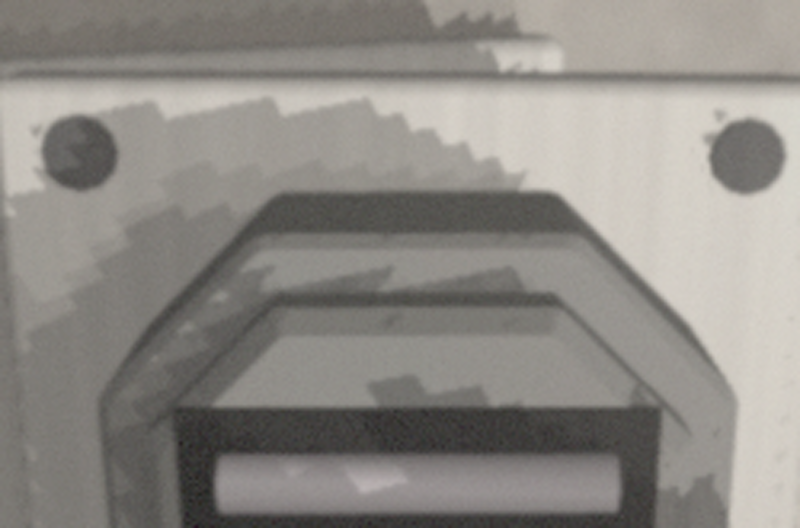

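Run:
```python
import cv2,numpy as np
a=cv2.imread('pics/side18.png')[260:340,290:390];c=cv2.imread('pics/scene18.png')[265:345,325:425]
cv2.imwrite('pics/z18.png',cv2.resize((255*(np.hstack([a,c])/255.)**.8).astype('u1'),None,fx=4,fy=4,interpolation=cv2.INTER_CUBIC))
```

```text
(no output)
```

View pics/z18.png

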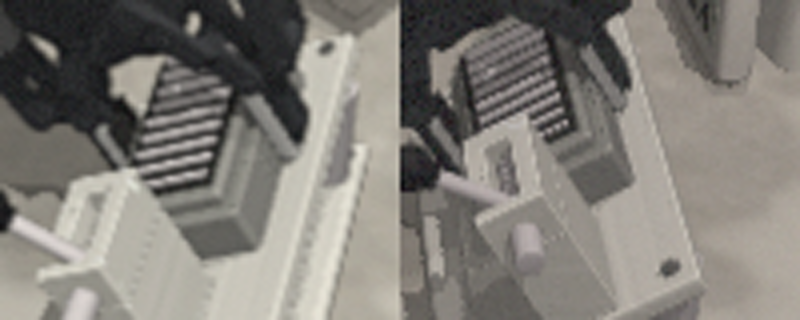

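Run:
```python
from nest import *
S=optics.camera_info('scene');D=optics.camera_info('side')
for a,b in [((374.25,316),(353,323)),((371.3,306),(349.3,311.5))]:
    x,e=tri([(S,a),(D,b)]);print(x,e[0],to_nest(x))
for nm,n in [('foot corner',(31,-55,0)),('sh corner',(31,-55,22)),('foot proud',(31,-55,7))]:
    X=RN.apply(n)+ON;print(nm,(proj(S,X)[0]-[325,265])*4+[400,0],(proj(D,X)[0]-[290,260])*4)
# known: block corner, deck earlier
```

```text
[ 560.45 -325.15   33.27] 1.1070824210587982 [  9.09 -26.9  -26.88]
[ 555.51 -319.92   53.98] 0.47114145522196177 [ 13.67 -24.21  -5.61]
foot corner [629.72 182.17] [253.42 248.16]
sh corner [605.1  144.63] [226.76 209.64]
foot proud [621.96 170.33] [245.01 236.01]
```

```bash
python3 -m jog '200 0 0 3 0 0 0;200 0 0 3 0 0 0'
python3 - <<'E'
from nest import *
st();p,R=tool();print(to_nest(p+R.apply([.4,0,-42.2])))
E
```

```text
clock: 13.22
eef_pos: [567.0, -298.4, 27.8]
tcp_rot: [2.612, -0.001, 1.137]
contact_force: [-42.4, 22.5, 73.6]
opening: 0.715
t 13.22 p [ 566.99 -298.43   27.85] rot [ 2.61 -0.    1.14] F [-42.42  22.49  73.61] op 0.715
[ 1.58  0.54 13.24]
```

```bash
python3 -m jog '200 0 0 -0.8 0 0 0;60 0 0 -0.5 0 0 0;40 0 0 0 0 0 0;20 0 0 0 0 0 0;0 0 0 -2 0 0 0'; python3 snap.py 19 wrist,side,scene; python3 look.py 19 .4,0,-42.2
```

```text
clock: 13.63
eef_pos: [565.9, -298.2, 33.6]
tcp_rot: [2.607, -0.0, 1.137]
contact_force: [0.4, 0.3, -0.3]
opening: 1.0
t 13.78 p [ 565.82 -298.16   33.6 ] rot [2.61 0.   1.14] F [-0.27 -0.05  0.56] op 1.002
t 13.78 p [ 565.82 -298.16   33.6 ] rot [2.61 0.   1.14] F [-0.27 -0.05  0.56] op 1.002
obj in nest [ 3.26  0.33 18.8 ]
rot err [ 0.61  0.08 -0.12]
```

View pics/wrist19.png

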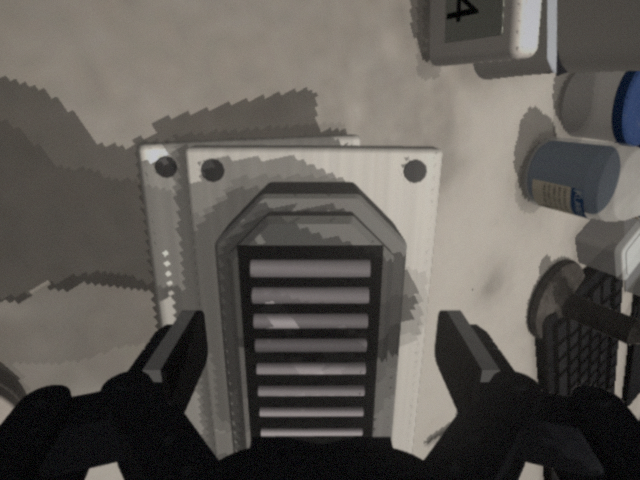

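View pics/m19.png

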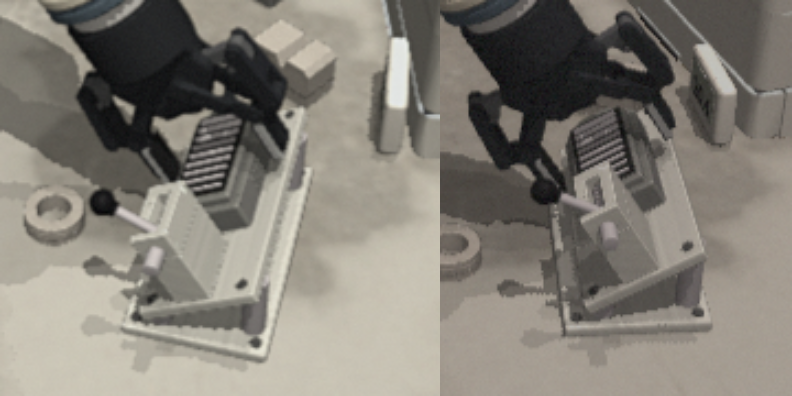

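```bash
python3 -m jog '0 0 0 -30 0 0 0;0 0 0 -40 0 0 0;0 0 0 -40 6 0 0;0 20 0 -20 6 0 0;0 30 0 0 6 0 0'
python3 - <<'E'
from fitflat import *
st()
ci=dict(optics.camera_info('wrist')); import numpy as np
ci['world_from_camera']=np.array([[1,0,0,624.99],[0,-.9511,-.309,81.5],[0,.309,-.9511,372.58],[0,0,0,1]])
fit(ci,[(396,207),(344,243),(280,163),(283,137),(316,110),(345,118)][:6],20,[650,30,2.5])
E
```

```text
clock: 14.2
eef_pos: [579.1, -259.0, 64.0]
tcp_rot: [2.651, -0.068, 1.179]
contact_force: [0.3, 0.5, -0.2]
opening: 1.002
t 14.2 p [ 579.14 -258.95   64.04] rot [ 2.65 -0.07  1.18] F [ 0.27  0.47 -0.2 ] op 1.002
x,y [638.7   20.47] xaxis yaw 34.514381787463755
[[-48.61 -35.56]
 [ 48.85  33.97]
 [ 52.73  37.52]
 [ 27.26  19.43]
 [-25.81 -19.8 ]
 [-54.42 -35.55]]
```

```bash
python3 snap.py 20 wrist,side; python3 -c "
from h import *; s=r.sense(); print(s['qpos'],s['qvel'],s['joint_efforts'])"
```

```text
t 14.3 p [ 581.22 -258.73   64.63] rot [ 2.65 -0.07  1.18] F [-0.48  0.74  0.97] op 1.005
[-0.48  0.39  2.11  0.61  0.18 -0.65] [-0.01  0.01  0.04  0.27 -0.06 -0.32] [  0.54 -51.65 -22.28  -2.62  -1.17   3.96]
```

View pics/side20.png

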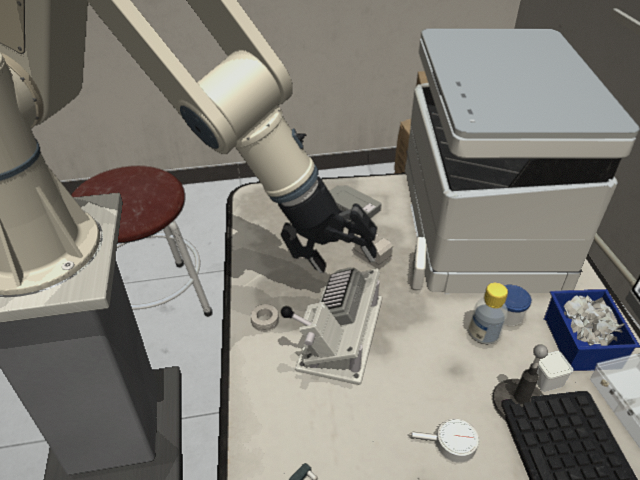

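View pics/wrist20.png

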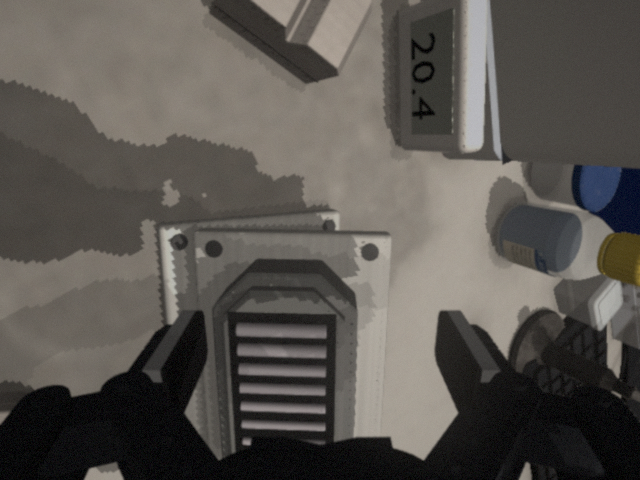

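```bash
python3 - <<'E'
from h import *
p,R=tool();print(R.inv().apply([0,0,1]),R.inv().apply([0,1,0])); row([600,-150,210],Rn.from_euler('z',90,degrees=True)*Rn.from_euler('x',180,degrees=True))
E
python3 -m jog '0 4 14 -32 3 0 0;0 4 14 -32 5 0 0;0 4 14 -32 6 0 0'; python3 -c "
from h import *; st(); print(r.sense()['qpos']);row([600,-150,210],Rn.from_euler('z',90,degrees=True)*Rn.from_euler('x',180,degrees=True))"
```

```text
[ 0.07  0.47 -0.88] [ 0.92 -0.36 -0.13]
shift [ 117.24   44.16 -132.72] rot [ 28.64   1.78 -22.82]
clock: 14.55
eef_pos: [577.1, -245.0, 136.8]
tcp_rot: [2.855, -0.086, 1.194]
contact_force: [2.3, 0.6, -0.0]
opening: 1.003
t 14.55 p [ 577.06 -245.03  136.82] rot [ 2.86 -0.09  1.19] F [ 2.29  0.63 -0.01] op 1.003
[-0.47  0.31  1.93  0.18  0.64 -0.21]
shift [102.75   5.15 -65.79] rot [ 17.12  -1.76 -22.13]
```

Run:
```python
from fitflat import *
ci=dict(optics.camera_info('wrist'))
ci['world_from_camera']=np.array([[1,0,0,624.99],[0,-.9511,-.309,81.5],[0,.309,-.9511,372.58],[0,0,0,1]])
v=fit(ci,[(344,243),(396,207),(345,121),(313,111),(283,137),(280,163)],20,[650,30,.6])
a=v[2]+np.pi/2;t=v[:2]-60*np.array([np.cos(a),np.sin(a)]);print(t)
row([*t,170],Rn.from_euler('z',np.degrees(a),degrees=True)*Rn.from_euler('x',180,degrees=True))
```

```text
x,y [638.44  20.03] xaxis yaw 35.30871688141814
[[-1.63 -1.52]
 [ 2.59 -0.09]
 [-4.33  1.64]
 [ 0.43 -2.7 ]
 [ 1.77  1.38]
 [ 1.18  1.29]]
[673.12 -28.93]
shift [238.26  13.01  -9.42] rot [ 17.46   3.64 -57.16]
```

```bash
python3 -m jog '0 26 -3 -4 1.9 0.4 -6;0 26 0 -4 1.9 0.4 -6;0 26 3 -4 1.9 0.4 -6;0 25 6 -4 1.9 0.4 -6;0 25 8 -4 1.9 0.4 -6'; python3 -c "
from h import *; st();row([642,-20,165],Rn.from_euler('z',125.3,degrees=True)*Rn.from_euler('x',180,degrees=True))"
```

```text
clock: 14.97
eef_pos: [615.0, -114.7, 173.8]
tcp_rot: [2.985, -0.02, 1.746]
contact_force: [-0.1, 0.2, -0.2]
opening: 1.004
t 14.97 p [ 615.02 -114.69  173.79] rot [ 2.98 -0.02  1.75] F [-0.05  0.16 -0.17] op 1.004
shift [88.36 40.87 17.17] rot [  9.1    0.85 -25.31]
```

```bash
python3 -m jog '0 23 8 3 2.3 0.2 -6.4;0 22 10 3 2.3 0.2 -6.4;0 20 12 3 2.3 0.2 -6.4;0 18 14 3 2.3 0.2 -6.4;0 0 0 0 0 0 0'; python3 snap.py 21 wrist
```

```text
clock: 15.38
eef_pos: [633.2, -0.8, 166.0]
tcp_rot: [3.121, -0.023, 2.24]
contact_force: [-0.0, 1.1, 0.1]
opening: 1.003
t 15.43 p [632.63  -2.31 165.77] rot [ 3.12 -0.02  2.23] F [ 0.01  0.57 -0.85] op 0.999
```

View pics/wrist21.png

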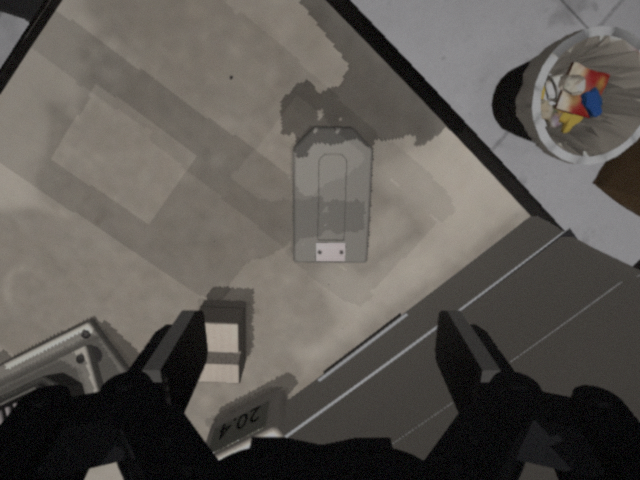

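Run:
```python
import cv2,numpy as np
a=cv2.imread('pics/wrist21.png')[115:275,260:400].astype(float)
cv2.imwrite('pics/w21c.png',cv2.resize(np.clip(255*(a/255)**.7,0,255).astype('u1'),None,fx=3.5,fy=3.5,interpolation=cv2.INTER_CUBIC))
```

```text
(no output)
```

View pics/w21c.png

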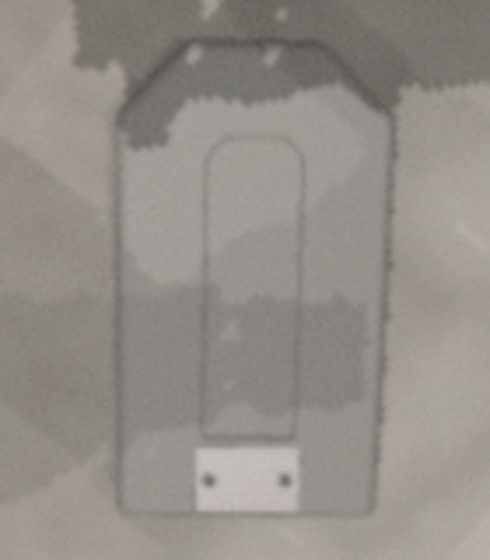

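Run:
```python
from fitflat import *
v=fit('pics/wrist21.pkl',[(260+a/3.5,115+b/3.5) for a,b in [(120,512),(374,512),(388,109),(320,43),(187,43),(120,112)]],20,[640,20,.6])
st();row([v[0],v[1],20],Rn.from_euler('z',np.degrees(v[2])+90,degrees=True)*Rn.from_euler('x',180,degrees=True))
```

```text
x,y [634.78  17.25] xaxis yaw 37.989779667736165
[[ 0.07 -1.24]
 [ 1.31 -0.05]
 [ 1.68  0.26]
 [-0.17  1.44]
 [-1.29  0.75]
 [-1.58 -1.16]]
t 15.43 p [632.63  -2.31 165.77] rot [ 3.12 -0.02  2.23] F [ 0.01  0.57 -0.85] op 0.999
shift [ 10.76  10.64 146.31] rot [ 1.22 -1.3   0.05]
```

```bash
python3 -m jog '0 5 5 35 1.2 -1.3 0;0 5 5 35 0 0 0;0 0 0 35 0 0 0;0 0 0 20 0 0 0;0 0 0 0 0 0 0'; python3 snap.py 22 wrist;cat > gof.py <<'E'
import sys;from h import *
a=list(map(float,sys.argv[1:]));st();row(a[:3],Rn.from_euler('z',a[3],degrees=True)*Rn.from_euler('x',180,degrees=True))
E
python3 gof.py 634.8 17.2 -28 128
```

```text
clock: 15.85
eef_pos: [636.4, 18.8, 36.6]
tcp_rot: [3.121, -0.012, 2.239]
contact_force: [-0.4, -0.1, 0.3]
opening: 1.0
t 15.9 p [636.72  18.5   38.11] rot [ 3.12 -0.01  2.24] F [-0.14 -0.53 -0.5 ] op 0.998
t 15.9 p [636.72  18.5   38.11] rot [ 3.12 -0.01  2.24] F [-0.14 -0.53 -0.5 ] op 0.998
shift [-0.58 -3.66 66.05] rot [ 1.17 -0.65  0.29]
```

View pics/wrist22.png

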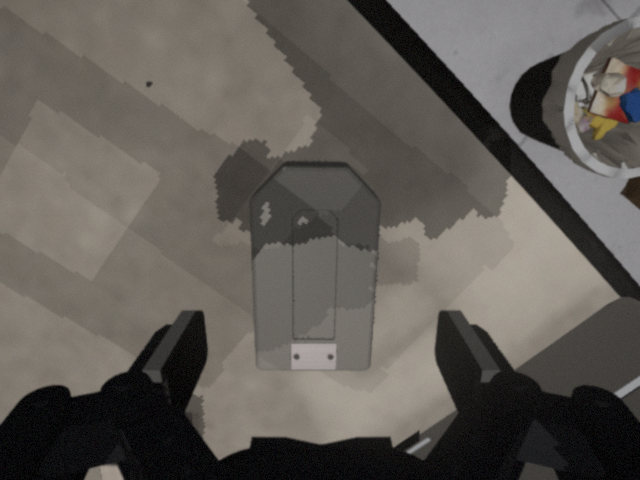

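```bash
python3 - <<'E'
from fitflat import *
fit('pics/wrist22.pkl',[(257,369),(371,369),(379,206),(347,163),(284,163),(251,203)],20,[640,20,.6])
E
python3 -m jog '0 -0.5 -4 20 1.2 -0.6 0.3;0 0 0 20 0 0 0;0 0 0 10 0 0 0;0 0 0 0 0 0 0'; python3 gof.py 634.8 17.2 -28 128
```

```text
x,y [635.14  17.24] xaxis yaw 37.54756090855282
[[ 0.45 -1.61]
 [ 1.18 -0.95]
 [-0.72  3.01]
 [ 1.29 -0.24]
 [-0.14 -0.98]
 [-2.07  0.76]]
clock: 16.23
eef_pos: [637.4, 15.2, -8.1]
tcp_rot: [3.132, -0.002, 2.231]
contact_force: [0.2, 0.2, -0.9]
opening: 1.003
t 16.23 p [637.45  15.22  -8.08] rot [ 3.13 -0.    2.23] F [ 0.22  0.18 -0.92] op 1.003
shift [ 3.14 -1.07 19.92] rot [ 0.56 -0.12 -0.2 ]
```

```bash
python3 -m jog '20 3 -1.5 11 0.5 0 0;40 1 0 7 0 0 0;45 0 0 2 0 0 0;45 0 0 0 0 0 0'; python3 gof.py 635 17.2 -28 128
```

```text
clock: 16.57
eef_pos: [636.5, 17.3, -25.4]
tcp_rot: [3.135, -0.0, 2.229]
contact_force: [-0.1, -0.5, 0.0]
opening: 0.822
t 16.57 p [636.48  17.29 -25.38] rot [ 3.14 -0.    2.23] F [-0.11 -0.52  0.04] op 0.822
shift [ 0.84 -1.24  2.61] rot [ 0.36 -0.01 -0.28]
```

```bash
python3 -m jog '45 0.8 -1.2 3.5 0.3 0 -0.3;90 0 0 0.8 0 0 0;140 0 0 0 0 0 0;140 0 0 0 0 0 0;160 0 0 0 0 0 0' 45; python3 gof.py 635 17.2 -28 128; python3 snap.py 23 wrist
```

```text
clock: 16.98
eef_pos: [636.7, 17.7, -27.2]
tcp_rot: [3.138, 0.002, 2.236]
contact_force: [-0.1, -0.3, -0.4]
opening: 0.715
t 16.98 p [636.75  17.68 -27.2 ] rot [3.14 0.   2.24] F [-0.08 -0.28 -0.39] op 0.715
shift [ 0.7  -1.68  0.79] rot [0.2  0.09 0.1 ]
t 17.03 p [636.75  17.67 -27.22] rot [3.14 0.   2.24] F [-0.47 -0.27 -1.49] op 0.717
```

View pics/wrist23.png

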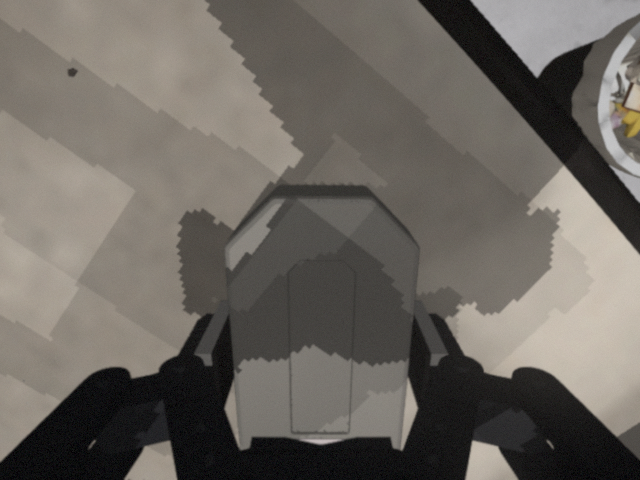

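```bash
python3 - <<'E'
import cv2
for n in (12,) : pass
for n in (14,17,23):
    g=cv2.cvtColor(cv2.imread(f'pics/wrist{n}.png'),cv2.COLOR_BGR2GRAY).astype(float)
    for c in (310,340): print(n,c,[int(g[r,c-4:c+5].mean()) for r in range(176,204)])
    for rr in (270,): print(n,[int(v) for v in g[rr-2:rr+3,215:236].mean(0)],[int(v) for v in g[rr-2:rr+3,405:430].mean(0)])
E
python3 -m jog '200 0 0 -15 0 0 0;200 0 0 -35 0 0 0;200 0 0 -38 0 0 0;200 0 0 -38 0 0 0;200 0 0 0 0 0 0'
python3 - <<'E'
from nest import *
st(); t=goal([.4,0,-37.2],[1.6,.5,85]); print(t); row(t,RT); print(r.sense()['qpos'])
E
```

```text
14 310 [117, 117, 116, 117, 116, 112, 108, 99, 83, 63, 53, 51, 52, 51, 52, 51, 52, 54, 51, 52, 51, 61, 81, 88, 88, 90, 97, 111]
14 340 [177, 171, 164, 157, 154, 151, 143, 123, 95, 66, 57, 55, 55, 55, 55, 54, 54, 56, 54, 56, 56, 67, 84, 91, 92, 92, 100, 114]
14 [94, 92, 93, 92, 92, 89, 82, 69, 61, 60, 67, 70, 66, 62, 59, 61, 61, 60, 60, 57, 55] [120, 121, 119, 121, 121, 122, 122, 117, 118, 121, 121, 122, 124, 137, 170, 185, 184, 184, 187, 190, 189, 184, 178, 175, 176]
17 310 [126, 123, 118, 115, 113, 112, 111, 103, 83, 63, 52, 51, 51, 51, 52, 51, 49, 51, 50, 51, 51, 60, 79, 86, 88, 89, 96, 108]
17 340 [130, 128, 126, 121, 118, 116, 113, 104, 85, 63, 55, 55, 54, 54, 53, 53, 52, 54, 54, 54, 55, 66, 82, 88, 91, 90, 99, 110]
17 [90, 91, 93, 93, 92, 91, 83, 69, 57, 56, 57, 59, 59, 57, 58, 59, 58, 59, 58, 55, 54] [118, 117, 118, 119, 117, 119, 119, 117, 115, 119, 119, 119, 119, 136, 168, 186, 186, 187, 186, 186, 187, 189, 189, 188, 188]
23 310 [103, 104, 103, 105, 104, 102, 100, 95, 82, 63, 55, 52, 53, 52, 53, 54, 54, 53, 52, 55, 64, 70, 77, 91, 95, 96, 98, 98]
23 340 [108, 109, 108, 108, 107, 106, 103, 96, 85, 65, 54, 53, 52, 52, 51, 51, 52, 52, 52, 54, 63, 67, 75, 88, 95, 97, 97, 97]
23 [77, 76, 75, 75, 75, 77, 77, 74, 75, 74, 69, 64, 66, 68, 76, 88, 98, 94, 81, 72, 67] [85, 85, 84, 86, 85, 86, 85, 85, 82, 81, 81, 79, 78, 95, 103, 104, 104, 105, 104, 105, 105, 107, 106, 108, 108]
clock: 17.45
eef_pos: [633.0, 17.5, 99.4]
tcp_rot: [-3.138, -0.004, 2.236]
contact_force: [2.3, -0.2, -0.1]
opening: 0.716
t 17.45 p [633.04  17.5   99.43] rot [-3.14 -0.    2.24] F [ 2.33 -0.23 -0.11] op 0.716
[ 531.92 -282.31   94.2 ]
shift [-173.51 -264.59    5.61] rot [-27.23 -16.51  61.31]
[ 0.02  0.48  1.7   0.    0.96 -0.64]
```

```bash
python3 -m jog '200 -17 -26 -2 -2.7 -1.65 6.1;200 -20 -24 -2 -2.7 -1.65 6.1;200 -22 -22 -2 -2.7 -1.65 6.1;200 -25 -20 -2 -2.7 -1.65 6.1;200 -27 -17 -2 -2.7 -1.65 6.1'
python3 - <<'E'
from nest import *
st(); t=goal([.4,0,-37.2],[1.6,.5,85]); row(t,RT)
E
```

```text
clock: 17.87
eef_pos: [587.8, -131.4, 109.0]
tcp_rot: [2.862, 0.075, 1.679]
contact_force: [1.8, -0.1, -1.5]
opening: 0.717
t 17.87 p [ 587.75 -131.39  109.01] rot [2.86 0.07 1.68] F [ 1.79 -0.1  -1.47] op 0.717
shift [-142.5   -76.05    4.77] rot [-12.49  -8.23  30.13]
```

```bash
python3 -m jog '200 -26 -17 -3 -2.5 -1.65 6;200 -27 -15 -3 -2.5 -1.65 6;200 -28 -13 0 -2.5 -1.65 6;200 -28 -10 0 -2.5 -1.65 6;200 -20 -6 0 -2.5 -1.65 6'
python3 - <<'E'
from nest import *
st(); row(goal([.4,0,-37.2],[1.6,.5,70]),RT);p,R=tool();print(to_nest(p+R.apply([.4,0,-37.2])),r.sense()['qpos'])
E
```

```text
clock: 18.28
eef_pos: [511.1, -264.0, 102.6]
tcp_rot: [2.601, -0.004, 1.112]
contact_force: [1.2, -0.0, -1.1]
opening: 0.717
t 18.28 p [ 511.08 -263.97  102.64] rot [ 2.6  -0.    1.11] F [ 1.24 -0.02 -1.14] op 0.717
shift [-7.1 18.4 36. ] rot [ 0.97  0.59 -1.49]
[-17.82   8.84 105.6 ] [-0.49  0.24  2.25  0.19  0.11 -0.22]
```

```bash
python3 -m jog '200 -4 9 14 0.9 0.6 -1.4;200 -3 9 14 0 0 0;200 0 0 8 0 0 0;200 0 0 0 0 0 0'; python3 snap.py 24 wrist,side,scene; python3 look.py 24 .4,0,-37.2
python3 - <<'E'
from nest import *
row(goal([.4,0,-37.2],[1.6,.5,70]),RT)
E
```

```text
clock: 18.62
eef_pos: [530.5, -287.1, 76.6]
tcp_rot: [2.622, -0.006, 1.119]
contact_force: [0.5, -0.1, 0.2]
opening: 0.712
t 18.77 p [ 530.53 -286.47   77.83] rot [ 2.62 -0.01  1.12] F [ 0.25  0.95 -1.63] op 0.718
t 18.77 p [ 530.53 -286.47   77.83] rot [ 2.62 -0.01  1.12] F [ 0.25  0.95 -1.63] op 0.718
obj in nest [-6.05 -3.69 70.59]
rot err [-0.17  0.26 -1.17]
shift [4.52 7.68 0.55] rot [-0.17  0.26 -1.17]
```

View pics/wrist24.png

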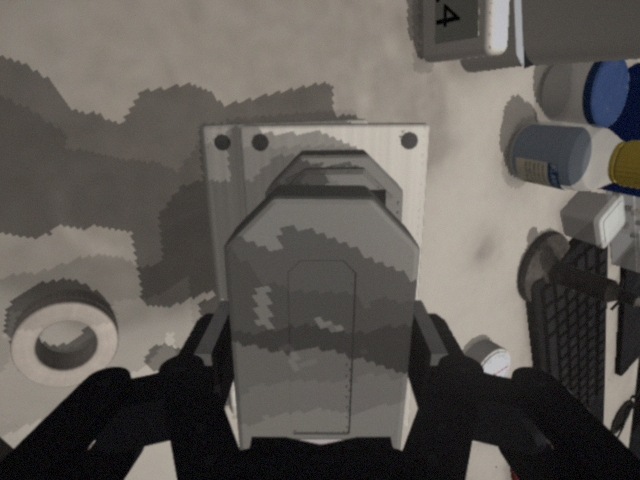

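View pics/m24.png

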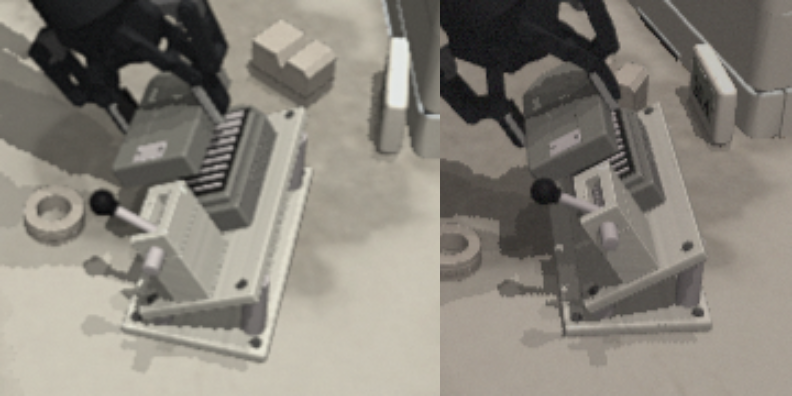

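```bash
python3 -m jog '200 4.5 7 4 -0.2 0.2 -1.1;200 0 0.5 9 0 0 0;200 0 0 7 0 0 0;200 0 0 0 0 0 0'; python3 snap.py 25 wrist,side,scene; python3 look.py 25 .4,0,-37.2
python3 - <<'E'
from nest import *
row(goal([.4,0,-37.2],[1.6,.5,50]),RT)
E
```

```text
clock: 19.1
eef_pos: [550.1, -288.5, 66.5]
tcp_rot: [2.613, 0.002, 1.144]
contact_force: [-0.3, 0.6, -1.1]
opening: 0.718
t 19.25 p [ 549.44 -288.36   67.02] rot [2.61 0.   1.14] F [-0.4   0.37 -0.9 ] op 0.718
t 19.25 p [ 549.44 -288.36   67.02] rot [2.61 0.   1.14] F [-0.4   0.37 -0.9 ] op 0.718
obj in nest [ 3.82  2.32 52.24]
rot err [ 0.25 -0.01  0.26]
shift [-1.81 -2.4   2.23] rot [ 0.25 -0.01  0.26]
```

View pics/wc25.png

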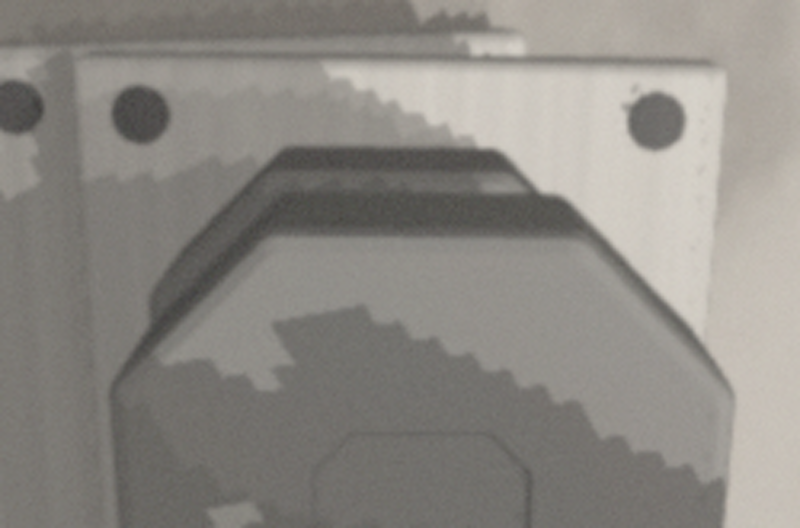

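View pics/m25.png

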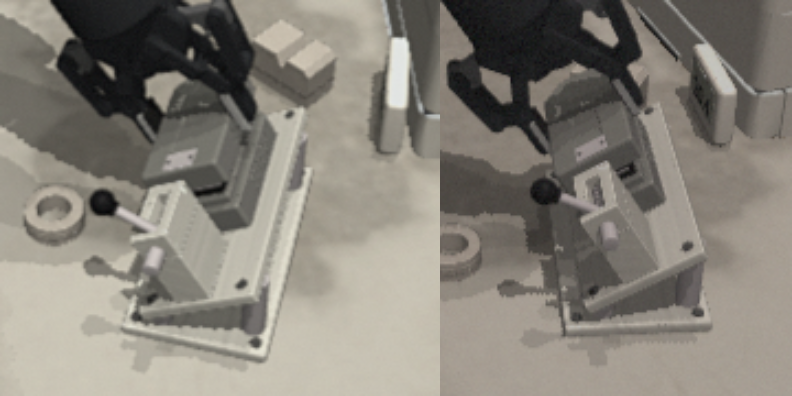

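```bash
python3 -m jog '200 -1.8 -2.5 4 0.25 0 0.4;200 0 0 5 0 0 0;200 0 0 0 0 0 0'; python3 snap.py 26 wrist,side,scene; python3 look.py 26 .4,0,-37.2
```

```text
clock: 19.5
eef_pos: [551.3, -290.6, 59.6]
tcp_rot: [2.616, -0.001, 1.139]
contact_force: [0.5, 0.7, -0.1]
opening: 0.715
t 19.65 p [ 551.13 -290.56   59.9 ] rot [ 2.62 -0.    1.14] F [-0.18  0.72 -1.45] op 0.718
t 19.65 p [ 551.13 -290.56   59.9 ] rot [ 2.62 -0.    1.14] F [-0.18  0.72 -1.45] op 0.718
obj in nest [ 2.47  1.01 44.85]
rot err [ 0.12 -0.04 -0.06]
```

View pics/wc26.png

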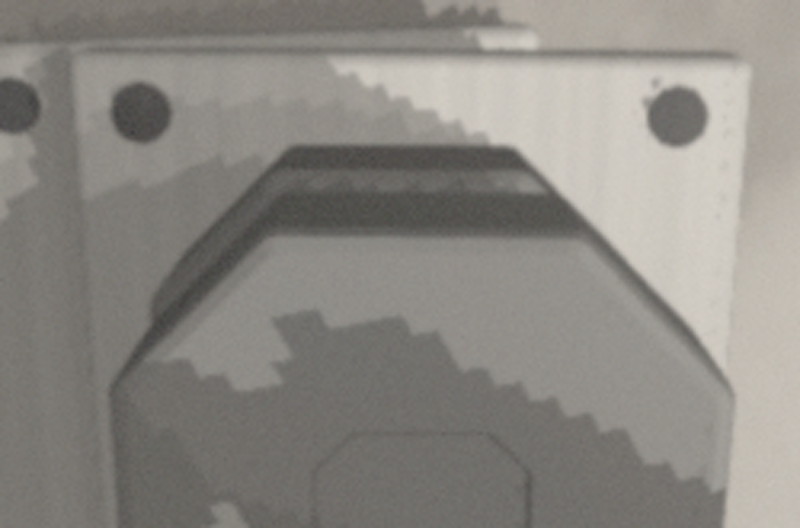

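```bash
python3 -m jog '200 -0.5 -1.2 3 0.1 0 0.2;200 0 0 3 0 0 0;200 0 0 0 0 0 0'; python3 snap.py 27 wrist,side,scene; python3 look.py 27 .4,0,-37.2
```

```text
clock: 19.9
eef_pos: [552.9, -291.8, 55.3]
tcp_rot: [2.616, -0.003, 1.137]
contact_force: [-0.5, -0.3, -1.7]
opening: 0.716
t 20.05 p [ 552.82 -291.73   55.53] rot [ 2.62 -0.    1.14] F [-0.33  0.36 -1.35] op 0.713
t 20.05 p [ 552.82 -291.73   55.53] rot [ 2.62 -0.    1.14] F [-0.33  0.36 -1.35] op 0.713
obj in nest [ 2.06  0.64 40.05]
rot err [ 0.11 -0.05 -0.23]
```

View pics/wc27.png

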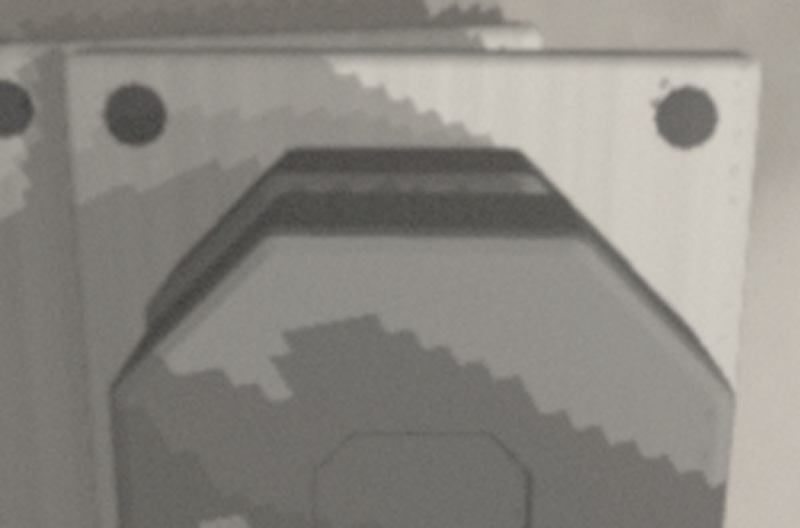

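```bash
python3 -m jog '200 0 -0.9 3 0.1 0 0;200 0 0 2 0 0 0;200 0 0 0 0 0 0'; python3 snap.py 28 wrist,side,scene; python3 look.py 28 .4,0,-37.2
```

```text
clock: 20.3
eef_pos: [554.4, -292.4, 51.5]
tcp_rot: [2.617, -0.003, 1.137]
contact_force: [0.1, -0.1, -0.6]
opening: 0.719
t 20.45 p [ 554.42 -292.48   51.69] rot [ 2.62 -0.    1.14] F [ 0.51  0.48 -0.82] op 0.716
t 20.45 p [ 554.42 -292.48   51.69] rot [ 2.62 -0.    1.14] F [ 0.51  0.48 -0.82] op 0.716
obj in nest [ 1.69  0.64 35.85]
rot err [ 0.06 -0.04 -0.21]
```

View pics/wc28.png

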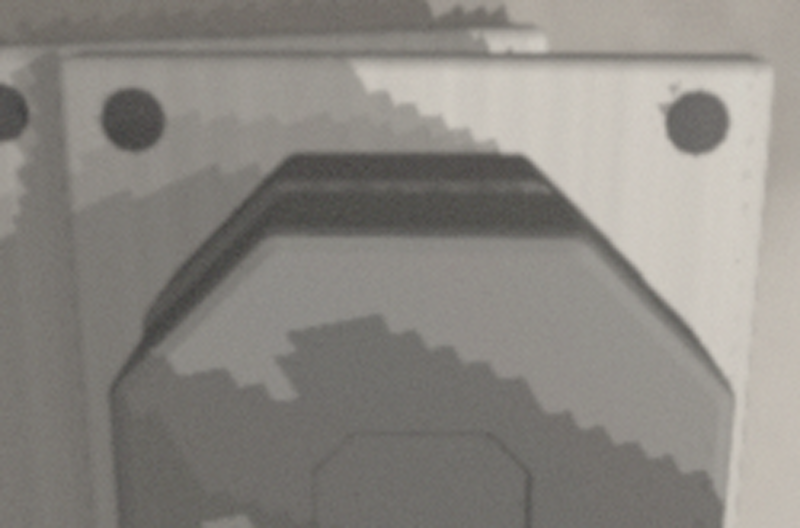

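```bash
python3 -m jog '200 0 -0.2 3 0.1 0 0;200 0 0 2 0 0 0;200 0 0 1 0 0 0'; python3 -c "
from nest import *
st();p,R=tool();print(to_nest(p+R.apply([.4,0,-37.2])))"
```

```text
clock: 20.7
eef_pos: [556.5, -293.1, 46.6]
tcp_rot: [2.619, -0.003, 1.137]
contact_force: [-11.2, 6.2, 17.7]
opening: 0.719
t 20.7 p [ 556.45 -293.11   46.6 ] rot [ 2.62 -0.    1.14] F [-11.16   6.2   17.71] op 0.719
[ 1.06  0.89 30.37]
```

```bash
python3 -m jog '200 0 0 -0.5 0 0 0;60 0 0 -0.3 0 0 0;40 0 0 0 0 0 0;20 0 0 0 0 0 0;0 0 0 -2 0 0 0'; python3 snap.py 29 wrist,side,scene; python3 look.py 29 .4,0,-37.2
```

```text
clock: 21.12
eef_pos: [555.8, -293.1, 49.7]
tcp_rot: [2.618, -0.002, 1.137]
contact_force: [-0.5, -0.3, -0.1]
opening: 0.995
t 21.27 p [ 555.83 -293.06   49.88] rot [ 2.62 -0.    1.14] F [0.57 0.67 0.29] op 1.0
t 21.27 p [ 555.83 -293.06   49.88] rot [ 2.62 -0.    1.14] F [0.57 0.67 0.29] op 1.0
obj in nest [ 2.12  0.7  33.52]
rot err [ 0.04 -0.05 -0.18]
```

View pics/m29.png

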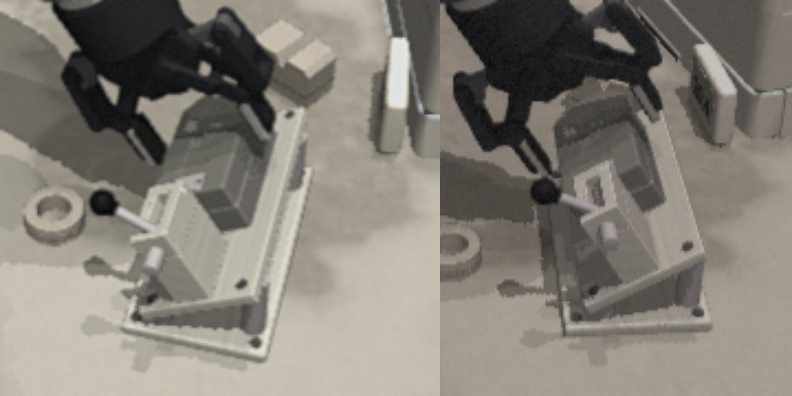

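View pics/wrist29.png

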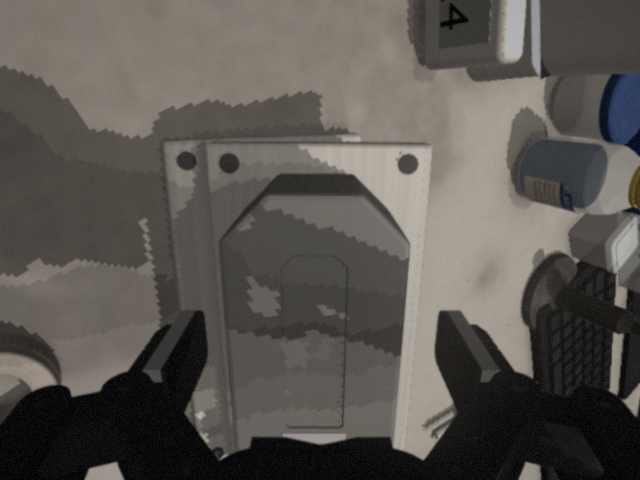

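```bash
python3 -m jog '0 0 0 -20 0 0 0;0 0 0 -30 0 0 0'; python3 -c "
from nest import *
st();p,R=tool();print(to_nest(p+R.apply([.4,0,-37.2])),r.sense()['qpos'])"
```

```text
clock: 21.43
eef_pos: [535.2, -283.0, 86.0]
tcp_rot: [2.622, -0.005, 1.136]
contact_force: [0.4, 0.7, 1.0]
opening: 1.002
t 21.43 p [ 535.18 -283.02   86.04] rot [ 2.62 -0.    1.14] F [0.38 0.7  0.96] op 1.002
[ 0.49  1.13 76.31] [-0.52  0.31  2.19  0.35  0.13 -0.41]
```

Cleared (offset +43 mm along the normal). Now rise vertically and straighten.

```bash
python3 -m jog '0 0 14 -30 2 0 0;0 0 14 -32 5 0 0;30 0 12 -32 6 0 0;60 0 8 -10 6 0 0;80 0 4 -4 6 0 0'; python3 snap.py 30 wrist,side,scene; python3 gof.py 450 -360 190 155; python3 look.py 30 0,0,0
```

```text
clock: 21.85
eef_pos: [528.9, -280.6, 193.5]
tcp_rot: [3.034, -0.004, 1.136]
contact_force: [1.5, 0.1, 0.2]
opening: 0.69
t 22.0 p [ 530.5  -280.89  189.97] rot [ 3.03 -0.01  1.14] F [-0.41  0.11 -1.27] op 0.687
t 22.0 p [ 530.5  -280.89  189.97] rot [ 3.03 -0.01  1.14] F [-0.41  0.11 -1.27] op 0.687
shift [-105.61  -39.5    -4.99] rot [  5.24   4.75 -89.76]
t 22.0 p [ 530.5  -280.89  189.97] rot [ 3.03 -0.01  1.14] F [-0.41  0.11 -1.27] op 0.687
obj in nest [ 47.86   0.79 131.69]
rot err [-23.64  -0.25  -0.23]
```

View pics/wrist30.png

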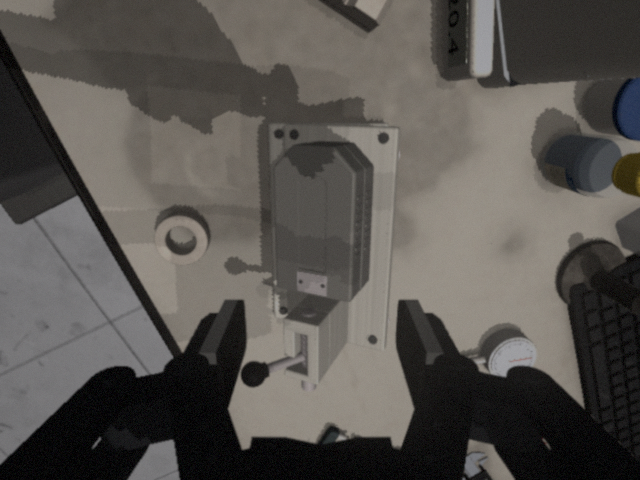

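View pics/m30.png

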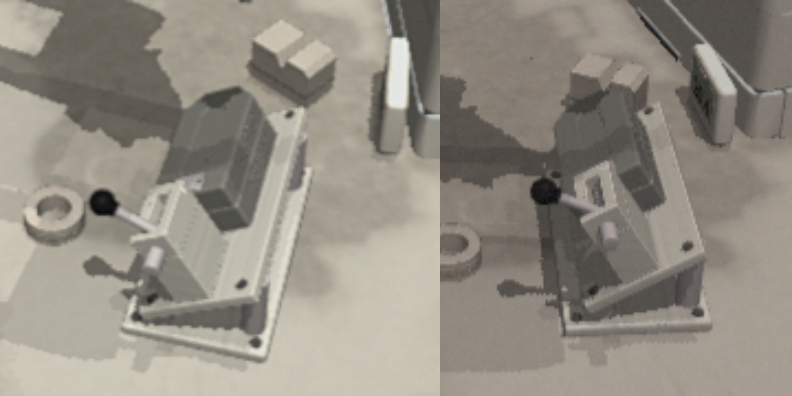

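```bash
python3 -m jog '100 -9 -4 0 0.5 0.5 -6.9;100 -8 -5 0 0.5 0.5 -6.9;100 -8 -6 0 0.5 0.5 -6.9;100 -7 -6 0 0.5 0.5 -6.9;100 -6 -7 0 0.5 0.5 -6.9';python3 -m jog '100 -5 -8 0 0.5 0.4 -6.9;100 -4 -9 0 0.5 0.4 -6.9;100 -3 -9 0 0.5 0.4 -6.9;100 -2 -10 0 0.5 0.4 -6.9;100 0 -10 0 0.5 0.4 -6.9'; python3 gof.py 448.6 -357 150 155.3
```

```text
clock: 22.42
eef_pos: [490.1, -308.3, 178.3]
tcp_rot: [3.071, 0.003, 1.757]
contact_force: [0.0, -1.0, 1.0]
opening: 0.608
clock: 22.83
eef_pos: [444.8, -336.7, 165.7]
tcp_rot: [3.113, -0.004, 2.381]
contact_force: [-0.2, 0.1, -0.2]
opening: 0.611
t 22.83 p [ 444.75 -336.71  165.73] rot [ 3.11 -0.    2.38] F [-0.22  0.05 -0.16] op 0.611
shift [-16.85 -12.49  15.3 ] rot [  1.66   0.02 -18.88]
```

```bash
python3 -m jog '100 -6 -6 2 0.6 0 -6.4;100 -4 -6 2 0.5 0 -6.4;100 -2 -6 2 0.5 0 -6;100 0 0 0 0 0 0'; python3 snap.py 31 wrist; python3 gof.py 448.6 -357 120 155.3
```

```text
clock: 23.17
eef_pos: [436.2, -355.2, 151.3]
tcp_rot: [3.139, -0.0, 2.732]
contact_force: [0.3, -0.2, 0.9]
opening: 0.606
t 23.22 p [ 435.88 -354.46  151.29] rot [ 3.14 -0.    2.73] F [-0.06  0.16 -0.16] op 0.611
t 23.22 p [ 435.88 -354.46  151.29] rot [ 3.14 -0.    2.73] F [-0.06  0.16 -0.16] op 0.611
shift [-12.7    2.72  31.28] rot [ 0.18 -0.07  0.87]
```

View pics/wrist31.png

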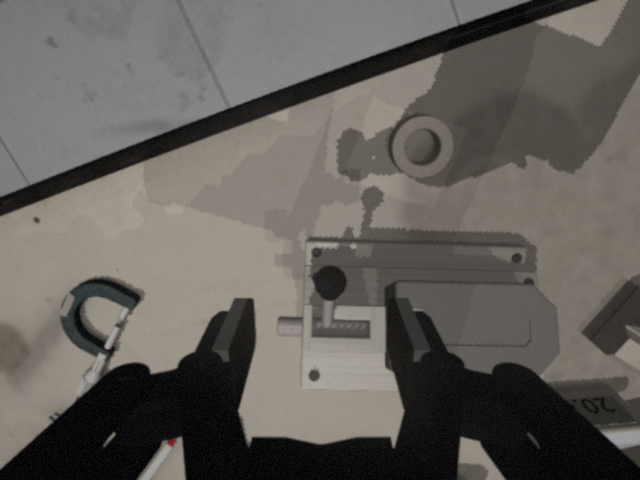

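```bash
python3 -m jog '100 -12 2.5 15 0 0 0.8;100 0 0 16 0 0 0;100 0 0 0 0 0 0'; python3 gof.py 448.6 -357 78 155.3
```

```text
clock: 23.47
eef_pos: [446.5, -354.4, 118.0]
tcp_rot: [3.137, 0.001, 2.698]
contact_force: [-0.8, 0.8, -0.3]
opening: 0.608
t 23.47 p [ 446.54 -354.45  117.98] rot [3.14 0.   2.7 ] F [-0.75  0.78 -0.29] op 0.608
shift [-2.9  -1.62 39.97] rot [ 0.29  0.07 -0.69]
```

```bash
python3 -m jog '100 -2 -1.5 16 0 0 -0.6;100 0 0 15 0 0 0;100 0 0 6 0 0 0;100 0 0 0 0 0 0'; python3 snap.py 32 wrist; python3 gof.py 448.6 -357 78 155.3
```

```text
clock: 23.8
eef_pos: [446.8, -353.9, 79.9]
tcp_rot: [3.135, 0.003, 2.699]
contact_force: [-0.5, -0.3, 0.1]
opening: 0.608
t 23.85 p [ 446.9  -354.06   80.43] rot [3.13 0.   2.7 ] F [0.2  0.17 0.1 ] op 0.61
t 23.85 p [ 446.9  -354.06   80.43] rot [3.13 0.   2.7 ] F [0.2  0.17 0.1 ] op 0.61
shift [-2.79 -1.94  2.42] rot [ 0.39  0.17 -0.67]
```

View pics/wrist32.png

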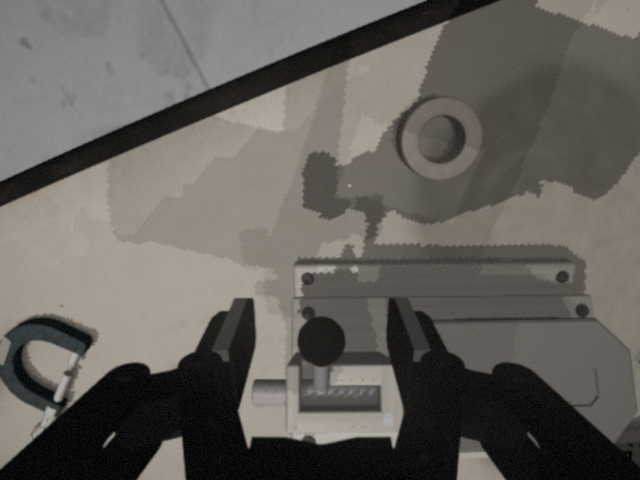

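```bash
python3 -m jog '160 -1 -1 2 0 0 0;210 0 0 0 0 0 0;255 0 0 0 0 0 0;255 0 0 0 0 0 0;255 0 0 0 0 0 0' 40; python3 -c "
from h import *; st()"
```

```text
clock: 24.27
eef_pos: [448.8, -355.2, 81.4]
tcp_rot: [3.134, 0.007, 2.696]
contact_force: [0.2, 0.6, -0.6]
opening: 0.178
t 24.27 p [ 448.79 -355.17   81.4 ] rot [3.13 0.01 2.7 ] F [ 0.19  0.64 -0.6 ] op 0.178
```

Gripped. Ease back slightly, swing up.

```bash
python3 -m jog '255 0 -2 0 0 0 0;255 -4 -1.5 -7 0 0 0;255 -5 -0.5 -6.5 0 0 0;255 -6 -0.5 -5.5 0 0 0;255 -3 0 -2.5 0 0 0'
python3 - <<'E'
from h import *
p,R=tool();st();d=p-np.array([448.79,-355.17,81.4]);print('y',d@[.418,.908,0],'h',d@[.908,-.418,0],'v',d[2])
E
```

```text
clock: 24.68
eef_pos: [463.4, -364.6, 102.1]
tcp_rot: [3.129, 0.004, 2.695]
contact_force: [3.1, 3.5, -6.9]
opening: 0.176
t 24.68 p [ 463.42 -364.58  102.1 ] rot [3.13 0.   2.69] F [ 3.1   3.47 -6.95] op 0.176
y -2.4291544982519575 h 17.216720132073686 v 20.703564784226074
```

```bash
python3 -m jog '255 0 7 1 0 0 0;255 0 8 0 0 0 0;255 0 7 0 0 0 0;255 0 3 0 0 0 0'
python3 - <<'E'
from h import *
p,R=tool();st();d=p-np.array([448.79,-355.17,81.4]);print('y',d@[.418,.908,0],'h',d@[.908,-.418,0],'v',d[2])
E
python3 snap.py 33 wrist,side,scene; python3 look.py 33 0,0,0
```

```text
clock: 25.02
eef_pos: [473.6, -341.7, 101.6]
tcp_rot: [3.13, 0.002, 2.693]
contact_force: [-7.5, -14.9, -1.6]
opening: 0.172
t 25.02 p [ 473.6  -341.73  101.63] rot [3.13 0.   2.69] F [ -7.47 -14.89  -1.61] op 0.172
y 22.57104466340488 h 16.90907538996695 v 20.234987468499412
t 25.17 p [ 473.41 -342.5   101.76] rot [3.13 0.   2.69] F [-2.66 -5.72 -2.12] op 0.178
t 25.17 p [ 473.41 -342.5   101.76] rot [3.13 0.   2.69] F [-2.66 -5.72 -2.12] op 0.178
obj in nest [-18.86 -79.04  68.34]
rot err [-23.07 -23.6   86.64]
```

View pics/wrist33.png

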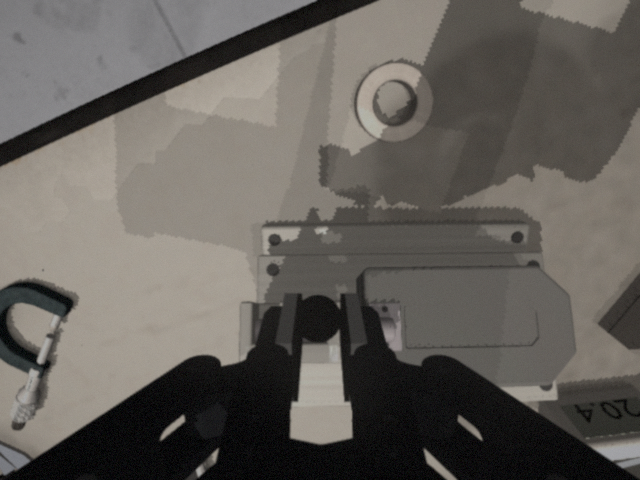

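```bash
python3 -m jog '200 0 0 0 0 0 0;110 0 0 0 0 0 0;100 0 0 0 0 0 0;100 0 0 0 0 0 0'; python3 -m jog '100 0 0 -25 0 0 0;100 0 0 -35 0 0 0;100 0 0 -35 0 0 0;100 30 0 -10 0 0 0;100 0 0 0 0 0 0'; python3 snap.py 34 wrist,side,scene; python3 look.py 34 0,0,0
```

```text
clock: 25.5
eef_pos: [474.0, -343.6, 102.5]
tcp_rot: [3.134, 0.005, 2.695]
contact_force: [-0.0, -0.4, 0.2]
opening: 0.605
clock: 25.92
eef_pos: [444.9, -329.6, 209.9]
tcp_rot: [3.133, 0.001, 2.696]
contact_force: [0.7, -0.3, -0.2]
opening: 0.61
t 26.07 p [ 447.88 -331.15  208.24] rot [3.13 0.   2.7 ] F [-0.62 -0.42  0.79] op 0.605
t 26.07 p [ 447.88 -331.15  208.24] rot [3.13 0.   2.7 ] F [-0.62 -0.42  0.79] op 0.605
obj in nest [ 10.18 -79.4  174.53]
rot err [-23.13 -23.57  86.84]
```

View pics/wrist34.png

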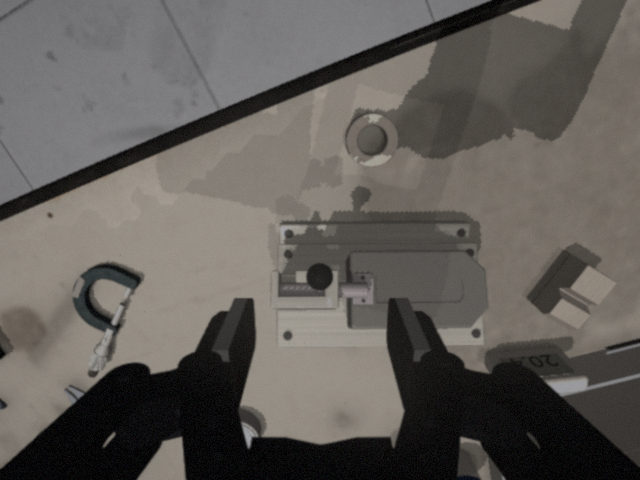

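View pics/m34.png

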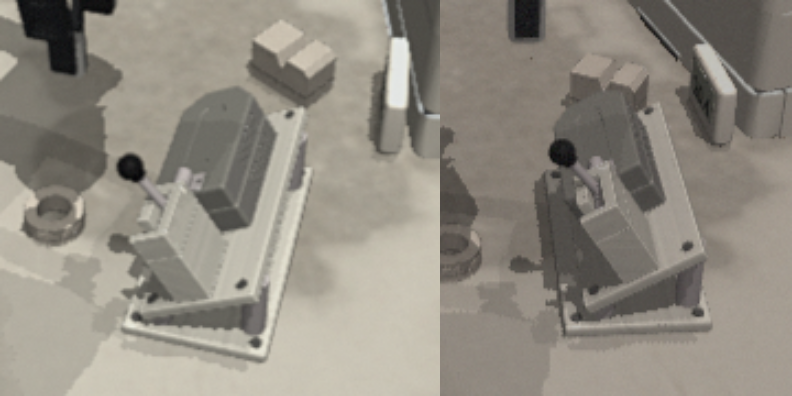

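Run:
```python
from h import *
for n,roi in [('scene34',(326,280,16,18)),('side34',(290,286,18,20))]:
    im=cv2.imread(f'pics/{n}.png',0);x,y,w,h=roi;m=(im[y:y+h,x:x+w]<40).astype('u1')
    cc=cv2.connectedComponentsWithStats(m);i=1+np.argmax(cc[2][1:,4]);print(n,cc[3][i]+[x,y])
from rig import ticket
print(ticket.sign_off())
```

```text
scene34 [335.36 289.35]
side34 [299.07 296.1 ]
the job is handed in; nothing more can be done
None
```

I did every step in order and handed the job in at about 26 s of the 72 s. No verdict was given.

- **Bolt, first step:** I gripped the knob, drew the bolt back about 24 mm, swung the lever into the holding notch and let go. The pictures showed it parked and free of the fingers.
- **Tray:** I seated it on the dock, cut corners matching. It stopped hard against the slope with the force square to it. The press peaked at about 88 N, under the 120 N wrist limit. Its tilt stayed near the slope's 30 degrees.
- **Cover:** I seated it on the tray. It bottomed about 17.1 mm above the tray's height, against 17.5 mm nominal.
- **Bolt, last step:** I lifted the lever out of the notch and let the bolt out under control.

**Last checks:** the knob was back within about 0.1 pixel of its starting place in both fixed cameras. The bolt's nose was over the cover, the stack looked flush, and the open gripper was well clear with no force on it. The vee block and ring gauge looked unmoved in the last pictures, but I did not measure them.

**What failed or disagreed:**
- The fingertips were really about 24 mm behind the reported TCP. My first try at gripping the knob closed on nothing, and after that I allowed for the offset.
- The wrist camera saw things about 4% smaller up close than its calibration predicts. I therefore aligned both plates to the dock plate's holes in the same picture.
- My measured dock position put the seated tray about 1.6 mm off across and 1.3 mm low. I took that as a dock measurement error and corrected the cover's target by it.

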